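Fit the splined lever to the bench bender and swing it to its stop

ROBOT

A 6-joint arm with a two-finger parallel gripper is mounted at the origin on a cart in front of the work surface, level with it; the furniture and walls round the work are solid. World frame = base frame: x ahead of the robot, y to its left, z up, the work surface at z = 0. Lengths are in mm, angles in degrees, forces in N, time in s.
With the tool pointing down it reaches from about 375 to 975 mm from the base axis. Payload 3.8 kg.
Tool frame: the origin (TCP) lies at the very end of the fingers, on their centre line; the grasp point (between the pads) lies 19 mm behind it; y points along the fingers, x is the direction in which the jaws open and shut, and the axes are right-handed (so a half turn about y gives the same grasp; the last joint's range is limited). The gripper opens to 85 mm and grips with 20 to 120 N. Pads are 22 mm wide; open, the fingers measure 114 mm over their backs; the gripper's body (76 mm by 85 mm) begins 54 mm behind the grasp point. The pads swing forward as they close: fully open they stand 13 mm farther back than shut.
Start: joints at [65.094, 15.12, 91.902, -0, 72.978, -2.114], TCP at [261.486, 622.288, 231.28] pointing down, gripper open.
Joint ranges: [-150.88, 150.88], [-54.13, 125.18], [17.81, 147.31], [-75.09, 255.09], [0, 152.58], [-146.25, 146.25]. Speed limits (degrees/s): [147.25, 147.25, 180, 180, 180, 180].

INTERFACE

Orientations are given as [roll, pitch, yaw] about the fixed x, y, z axes, in that order (R = Rz(yaw) Ry(pitch) Rx(roll)).
In Python, from station import bot gives the robot as it stands.
- The arm moves only by the tool send_rows, never from a script. Its argument "plan" is a list of rows, each a list of 7 numbers: the gripper's target within -1 to 1 (fully open at 1, half-way at 0, shut at -1), then the shift along the world's x, y, z in cm, then the turn, a rotation vector about the world's x, y, z in degrees. A call has exactly 10 rows; each row shifts and turns the commanded pose from where the row before left it; what a row does not reach is not made up. A row lasts 1/8 s, in which the tool goes at most 62.5 mm and 10.7 degrees, less where a joint would pass 70% of its speed; a pose out of reach is approached as far as the arm can. A call is refused whole if a number of a shift passes 6.25 or a number of a turn 10.7, either way. A call with a gripper value outside its range is refused whole. The fingers move at their own pace and stop on an object; "newtons" is the grip in N (left out, the last holds). Time passes only in rows, so rows that do not move let the fingers close, or fill a call up. It gives the time, the measured TCP pose, the force and the opening at its end, in the units of the state.
- bot.read_state(): the state, without advancing time (a new reading comes with each control period).
- bot.grab_frame(name): name is "scene" or "side" or "wrist"; returns (picture, depth): 480x640x3 uint8, red, green, blue; 480x640 float32, mm along the optical axis (not along the pixel's ray), 0 where there is no reading.
- bot.get_calibration(name): a dict with "mtx" (3x3 intrinsics, pixels), "R" (3x3) and "t" (3): a world point X has camera coordinates R X + t. Camera axes: x right, y down, z forward; pixel columns grow to the right and rows downward; lengths in mm; the calibration is good to about 2 mm. A picture is of the moment at which its call begins: read the wrist's pose just before it. get_calibration takes no time and is no camera call; for the wrist camera it gives the pose at the moment of the call.
- bot.finish_job(): hands the job in, once; it reports no verdict.
The state is a dict: "clock": time; "joints": joint angles; "dq": joint speeds; "joint_torque": joint torques, N m; "position": TCP position; "tool_rot": TCP orientation; "wrist_force": force on the tool from outside, world axes, zero at the start; "moment": the same for the moment, N m; "grip_width": opening from 0.0 (shut) to 1.0 (fully open).
Only numpy, scipy, OpenCV 4.12 (cv2) and the standard library are available. Lean on these libraries where they do the work, as an engineer would, in place of code of your own. Each camera call takes 0.05 s, during which the arm holds its last target.

TASK

Fit the loose lever to the wire bender: set its hub over the nose of the upright splined shaft, turn the lever until its splines find those of the shaft, and press it fully home on the shoulder while the arm is still well clear of the stop post. Then swing the fitted lever clockwise, seen from above, until its arm rests against the stop post, and let go; leave the pink bottle and the flat tin where they are.

Things in the scene. Friction and masses are not known exactly. Their poses are not given: they have to be found in the camera images.
- lever: Loose steel lever, 140 mm long, about 0.25 kg, lying flat as it is used. Round hub 37 mm across, 38 mm tall. Origin: centre of the hub's underside; +z up the bore, +x along the flat arm (12 mm wide, 10 mm tall, z = 10 to 20 mm) to a black ball knob, 22 mm, centred at x = 100 mm. A pinch lug 18 mm wide stands 11 mm out of the hub at -x. It balances near the bore axis.
- lever_arm (a point): Point on the middle of the lever's arm, 48 mm from the bore axis, 15 mm above the hub's underside.
- lever_top (a point): Centre of the hub's top rim, on the bore axis, 38 mm above its underside. The bore goes right through: four inner splines over its whole height, 18 mm free between them; between these, four grooves, 6.6 mm wide and 26 mm across, at 0, 90, 180 and 270 degrees from the arm.
- bender: Wire bender fixed to the bench: grey deck plate 130 x 120 x 12 mm (sides along its x, y), former 50 mm across, small roller at -x, 46 mm tall. Origin: at bench level under the upright shaft, its z axis. Former and shaft turn together, stiffly (0.3 N m of friction, no end stops); the angle of the splines is not measured. A partition up to 0.5 m tall divides the bench at about y = 0.1, left of it.
- shaft_seat (a point): Centre of the shaft's shoulder (29 mm across), 45 mm above the bench, axes as the bender's; the hub's underside sits here when home. Four splines, 90 degrees apart, 5.6 mm wide, 23.6 mm across, rise 16 mm from it. Two small sprung balls between them catch the hub about 8 to 9 mm above the shoulder; pressing down on the hub with 10 to 20 N takes it past them.
- shaft_nose (a point): Tip of the shaft, 35 mm above the shoulder: a plain round nose, 16.8 mm in diameter, above the splines, with a 6 mm taper to 10 mm at the tip. A hub set over it out of line rests level on the spline ends, 16 mm above the shoulder, turns freely there, and drops when its grooves come within about 4 degrees of the splines.
- stop_post (a point): Axis of the bender's upright steel stop post, 11 mm thick, 48 mm from the shaft axis at -60 degrees from the bender's +x (counterclockwise positive from above); its top is 78 mm above the bench, this point 60 mm. The arm, swung clockwise, meets it when it points to about -46 degrees in the bender's frame.
- bottle_pink: Small pink bottle with a white cap, 30 mm in diameter, 60 mm tall, a bystander; origin under its centre.
- solder_tin: Flat round tin with a green lid, 63 mm in diameter, 19 mm tall, a bystander; origin under its centre.

How it is judged:
By the outcome, as a careful person would: the job done as asked, in the order asked, and still so for the second after the job is handed in, with the robot touching nothing.
It also fails if it takes over 72 s, if anything falls off the work surface, if the arm or the gripper's body presses on something with over 40 N, if the wrist force passes 120 N, or if a joint passes its speed limit or range.

## Working session

There is one attempt and no reset: what is moved stays moved. The work goes in short steps, Python scripts to look and compute and a tool call to move; the robot and the scene stay as the last step left them, time stands still between calls to the robot, and variables do not carry over. Pictures are saved under pics/ and viewed, and the job is handed in when it is done.

Besides the shell and the picture viewer there is one more tool, called after ">>>" as name(argument=value, ...) on one line, values as JSON. send_rows: Moves the arm, as the interface text tells. Its arguments: {"type":"object","properties":{"plan":{"type":"array","items":{"type":"array","items":{"type":"number"}}},"newtons":{"type":"number"}},"required":["plan"]}

```bash
ls; mkdir -p pics
cat > h.py <<'E'
import numpy as np, cv2
from station import bot
def grab(n):
    c=bot.get_calibration(n); p,d=bot.grab_frame(n); return p,d,{k:np.array(v) for k,v in c.items()}
def save(n,f):
    p,d,c=grab(n); cv2.imwrite(f'pics/{f}.png',p[:,:,::-1]); np.savez(f'pics/{f}.npz',p=p,d=d,**c); return p,d,c
def load(f):
    z=np.load(f'pics/{f}.npz'); return z['p'],z['d'],{k:z[k] for k in('mtx','R','t')}
def ray(c,u,v):
    r=c['R'].T@(np.linalg.inv(c['mtx'])@np.array([u,v,1.])); o=-c['R'].T@c['t']; return o,r
def plane(c,u,v,z):
    o,r=ray(c,u,v); return o+r*(z-o[2])/r[2]
def dep(c,u,v,d):
    o,r=ray(c,u,v); return o+r*d
def proj(c,X):
    q=c['mtx']@(c['R']@np.array(X,float)+c['t']); return q[:2]/q[2]
def cloud(d,c):
    v,u=np.mgrid[:480,:640]; k=np.linalg.inv(c['mtx']); P=np.stack([u,v,np.ones_like(u)],-1)@k.T*d[...,None]
    return (P-c['t'])@c['R']
def tri(l):
    A=np.zeros((3,3));b=np.zeros(3)
    for c,u,v in l:
        o,r=ray(c,u,v); r=r/np.linalg.norm(r); M=np.eye(3)-np.outer(r,r);A+=M;b+=M@o
    return np.linalg.solve(A,b)
E
python3 - <<'E'
from h import *
print(bot.read_state())
for n in('scene','side','wrist'):
    p,d,c=save(n,n+'0'); print(n,-c['R'].T@c['t'],c['R'][2],c['mtx'][0,0])
E
```

```text
pics
{'clock': 0.0, 'joints': array([ 6.50951615e+01,  1.51697511e+01,  9.19815854e+01, -4.33718083e-04,
        7.29772092e+01, -2.11532650e+00]), 'dq': array([-0.0428072 , -0.02626221, -0.06868463,  0.0028004 , -0.06577152,
       -0.10747277]), 'joint_torque': array([ 2.19454094e-03, -5.15108907e+01, -3.67317617e+01,  1.17516424e-04,
        1.28720573e-02,  1.16653490e-05]), 'position': array([261.16654488, 621.6338963 , 229.9519333 ]), 'tool_rot': array([-89.99566939,   0.12847343,  67.21062031]), 'wrist_force': array([0.06051134, 0.01695878, 0.13738646]), 'moment': array([-0.00729701,  0.01903803,  0.04137229]), 'grip_width': 1.0010085966594817}
scene [ -19.02112245 -878.07221885  440.12762741] [ 0.63129003  0.65464761 -0.41582375] 491.5921018740365
side [ 192.40798839 -962.36445421  559.54820592] [ 0.37400187  0.74146941 -0.55708682] 487.5561038762569
wrist [192.29904405 652.07205868 371.96185542] [ 0.27017703 -0.11501895 -0.9559158 ] 393.38966031858865
```

View pics/scene0.png

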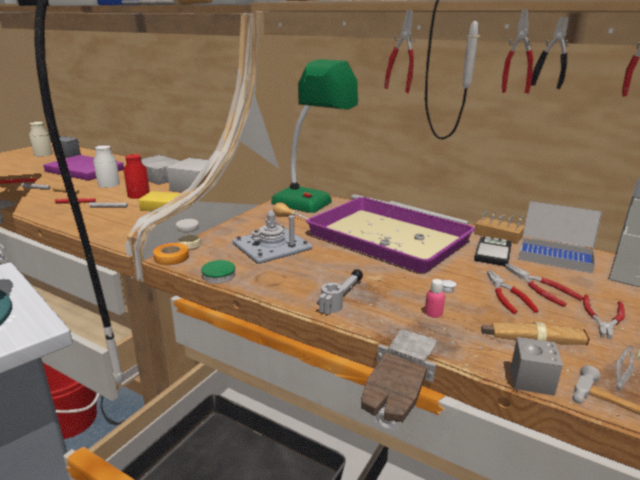

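View pics/side0.png

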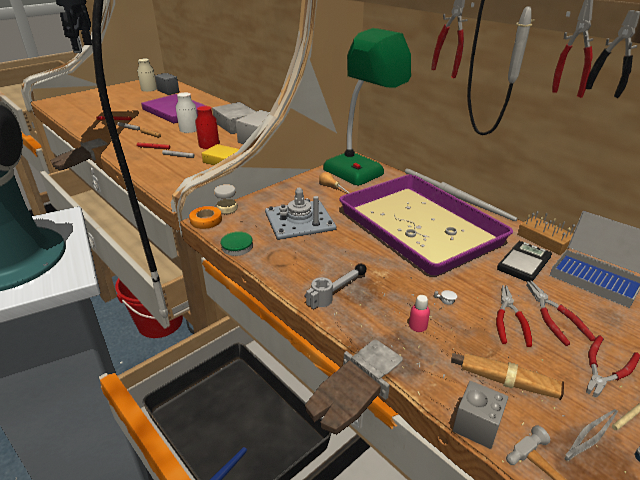

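View pics/wrist0.png

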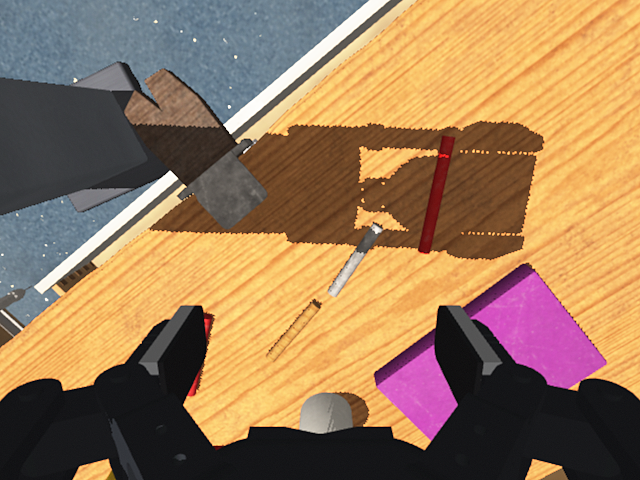

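```bash
python3 - <<'E'
from h import *
S=load('scene0');D=load('side0')
def pt(s,u,v): 
    p,d,c=s; return dep(c,u,v,d[v,u]).round(0)
print('side cloud')
for n,u,v in [('shaft nose',298,191),('post top',317,199),('deck front',288,237),('hub',320,284),('knob',361,270),('bottle cap',422,299),('tin',237,241),('tape',205,215),('jar',226,190),('edge low',178,210),('edge',180,190),('edge',240,160),('edge',293,100),('edge',303,30),('part',130,130),('lamp',380,60),('arm lamp',350,110),('lampbase',352,165),('tray',345,190),('bottle red',207,130),('slope',315,100),('cable',97,60),('cable',120,180)]:
    print(n,pt(D,u,v))
print('scene')
for n,u,v in [('edge',135,265),('edge',138,235),('edge',220,150),('edge',250,60),('edge',250,15),('slope',262,140),('cable',50,90),('nose',270,213),('post',291,220),('hub',331,291),('knob',357,275),('lamp',328,80)]:
    print(n,pt(S,u,v))
for s,n in((S,'scene'),(D,'side')):
    p,d,c=s;P=cloud(d,c)
    m=(d>0)&(P[...,1]>60)&(P[...,1]<160)&(P[...,2]>30)&(P[...,0]>100)&(P[...,0]<1500)
    q=P[m]; 
    for z in range(30,1100,60):
        w=q[(q[:,2]>=z)&(q[:,2]<z+60)]
        if len(w): print(n,z,len(w),np.percentile(w[:,0],[1,50,99]).round(),np.percentile(w[:,1],[2,50,98]).round())
E
python3 - <<'E'
import cv2
for n,b in(('side',(160,150,400,340)),('scene',(130,180,380,340))):
    im=cv2.imread(f'pics/{n}0.png');x0,y0,x1,y1=b
    cv2.imwrite(f'pics/{n}crop.png',cv2.resize(im[y0:y1,x0:x1],None,fx=3,fy=3,interpolation=cv2.INTER_CUBIC))
E
```

```text
side cloud
shaft nose [ 565. -143.   79.]
post top [ 587. -187.   76.]
deck front [ 521. -185.    2.]
hub [ 492. -384.   31.]
knob [ 582. -371.   21.]
bottle cap [ 598. -522.   62.]
tin [ 192. -962.  560.]
tape [392. -23.   4.]
jar [446. -24.  54.]
edge low [341.   8.  15.]
edge [359.  40.  45.]
edge [509.  55.  80.]
edge [657.  72. 195.]
edge [717. 137. 332.]
part [333. 600.  -1.]
lamp [ 757. -130.  317.]
arm lamp [803.  54. 153.]
lampbase [780.  -3.  33.]
tray [720. -73.  10.]
bottle red [513. 348.  53.]
slope [722.  86. 181.]
cable [256.  85. 329.]
cable [255. 323. -33.]
scene
edge [345.  37. -30.]
edge [358.  30.  37.]
edge [624. 118. 152.]
edge [717. 107. 351.]
edge [739. 129. 447.]
slope [731.  91. 165.]
cable [ 585. 1172.  191.]
nose [ 566. -140.   79.]
post [ 586. -182.   71.]
hub [ 497. -384.   27.]
knob [ 580. -368.   21.]
lamp [ 749. -118.  324.]
scene 30 2276 [401. 735. 895.] [ 60.  84. 124.]
scene 90 2592 [539. 714. 895.] [ 61.  91. 124.]
scene 150 2359 [248. 732. 895.] [ 63.  94. 131.]
scene 210 2165 [245. 722. 893.] [ 62. 100. 139.]
scene 270 2044 [247. 730. 881.] [ 73. 105. 145.]
scene 330 2406 [257. 770. 894.] [ 68. 109. 147.]
scene 390 1505 [273. 739. 893.] [ 62. 110. 156.]
scene 450 428 [730. 741. 896.] [ 62. 103. 158.]
side 30 2343 [406. 735. 892.] [ 61.  86. 127.]
side 90 2718 [536. 720. 892.] [ 61.  91. 128.]
side 150 2474 [616. 733. 892.] [ 63.  94. 128.]
side 210 1827 [244. 711. 825.] [ 62.  96. 138.]
side 270 1948 [246. 733. 875.] [ 72. 101. 145.]
side 330 2663 [256. 780. 892.] [ 66. 108. 145.]
side 390 369 [269. 292. 820.] [ 90. 133. 156.]
```

View pics/sidecrop.png

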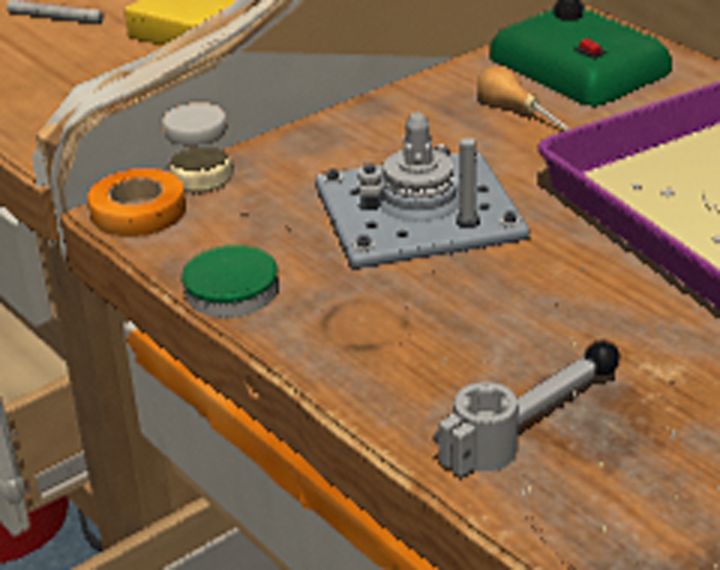

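Run:
```python
from h import *
for n in('scene0','side0'):
    p,d,c=load(n);P=cloud(d,c)
    dark=(p.max(-1)<45)
    for v in range(5,360,30):
        us=[u for u in range(20,135) if dark[v,u] and d[v,u]>0]
        if us:
            q=P[v,us]; q=q[np.argsort(np.linalg.norm(q-np.array([-19,-878,440]),axis=1))]
            print(n,v,us[0],us[-1],np.median(q,0).round(),q.min(0).round(),q.max(0).round())
```

```text
scene0 5 36 46 [311. 187. 459.] [303. 185. 458.] [543. 994. 472.]
scene0 35 36 43 [286. 148. 409.] [280. 146. 409.] [290. 152. 410.]
scene0 65 37 44 [265. 113. 362.] [260. 109. 362.] [272. 117. 363.]
scene0 95 42 49 [256.  85. 315.] [251.  83. 315.] [262.  90. 316.]
scene0 125 48 55 [251.  71. 266.] [246.  69. 265.] [257.  73. 267.]
scene0 155 56 64 [250.  60. 215.] [246.  56. 213.] [259.  63. 216.]
scene0 185 65 71 [252.  51. 161.] [247.  49. 160.] [257.  52. 162.]
scene0 215 75 80 [255.  45. 103.] [252.  43. 102.] [260.  46. 104.]
scene0 245 83 88 [257.  38.  44.] [253.  34.  42.] [261.  41.  44.]
scene0 275 92 96 [260.  31. -19.] [255.  29. -21.] [263.  33. -18.]
scene0 305 99 104 [261.  27. -88.] [258.  25. -88.] [265.  33. -86.]
side0 5 59 102 [269. 589. 361.] [229. 146. 348.] [294. 678. 414.]
side0 35 65 100 [263. 558. 294.] [223. 111. 271.] [286. 668. 368.]
side0 65 95 102 [257.  85. 319.] [251.  83. 318.] [263.  89. 320.]
side0 95 100 107 [251.  69. 267.] [245.  66. 266.] [258.  71. 268.]
side0 125 107 114 [250.  55. 210.] [244.  55. 209.] [256.  61. 211.]
side0 155 70 123 [186. 499. -14.] [150.  46. -20.] [259. 521. 150.]
side0 185 126 132 [256.  42.  82.] [250.  37.  79.] [262.  45.  84.]
side0 215 20 134 [ 62. -17.  92.] [-184.  -32. -908.] [ 251. 1990.  102.]
side0 245 31 65 [ 73. -18.  22.] [ 55. -43.   2.] [106.  -3.  42.]
side0 275 38 39 [ 55. -89.   2.] [ 55. -89.   2.] [ 56. -89.   3.]
side0 305 91 92 [ 110.   84. -229.] [ 109.   70. -240.] [ 110.   98. -218.]
side0 335 101 102 [ 109.   76. -323.] [ 109.   62. -335.] [ 109.   90. -310.]
```

View pics/scenecrop.png

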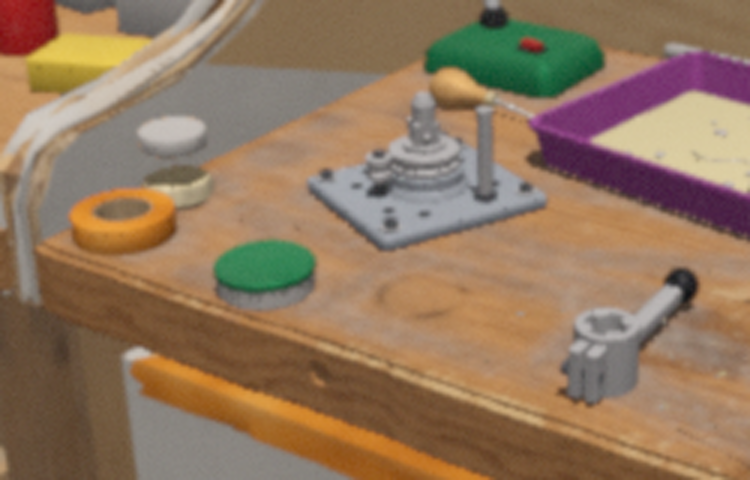

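>>> send_rows(plan=[[1, 0, 0, 1, -10, 0, 0], [1, 0, -1, 1, -10, 0, 0], [1, 0, -1, 1, -10, 0, 0], [1, 0, -1, 1, -10, 0, 0], [1, 0, -1, 1, -10, 0, 0], [1, 0, -1, 1, -10, 0, 0], [1, 0, -1, 1, -10, 0, 0], [1, 0, 0, 1, -5, 0, 0], [1, 0, 0, 0, 0, 0, 0], [1, 0, 0, 0, 0, 0, 0]])

```text
clock: 1.4
position: [261.6, 562.4, 311.3]
tool_rot: [-145.1, 62.9, 31.8]
wrist_force: [0.6, -0.7, -0.2]
grip_width: 1.001
```

Run:
```python
from h import *
s=bot.read_state(); print(s['clock'],s['position'],s['tool_rot'],s['joints'].round(1))
p,d,c=save('wrist','w1'); print(-c['R'].T@c['t'],c['R'][2])
```

```text
1.4 [261.57221955 562.4039773  311.29750577] [-145.11595286   62.86484738   31.82032573] [ 72.2  50.7  57.1 -29.1 142.7  -5.9]
[192.54346622 708.71327678 319.74028012] [ 0.26996321 -0.95259744 -0.14027821]
```

View pics/w1.png

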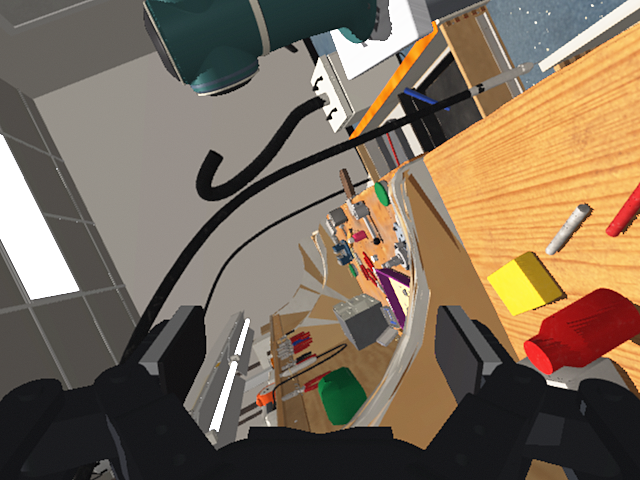

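Run:
```python
from h import *
p,d,c=load('w1');P=cloud(d,c)
dark=(p.max(-1)<50)&(d>0)&(d<1500)
Q=P[dark]; 
# cable region
for z in range(0,1300,50):
    m=dark&(np.abs(P[...,2]-z)<12)
    m[300:,:]&=False
    if m.any():
        vs,us=np.nonzero(m); print(z,len(us),np.median(P[m],0).round(),P[m].min(0).round(),P[m].max(0).round(),us.min(),us.max(),vs.min(),vs.max())
m=dark.copy(); m[:300]=0
# lower-left cable col
for v in (250,280,300,320,340,350):
    us=[u for u in range(100,260) if dark[v,u]]
    if us: print(v,us[0],us[-1],P[v,us[len(us)//2]].round())
for u,v in((215,165),(205,190),(260,165),(300,120),(325,100),(200,60),(300,20)):
    print(u,v,P[v,u].round(),d[v,u])
# partition
q=P[(d>0)&(P[...,1]>60)&(P[...,1]<150)&(P[...,2]>20)&(P[...,0]>330)]
for z in range(20,700,60):
    w=q[(q[:,2]>=z)&(q[:,2]<z+60)]
    if len(w): print('part',z,len(w),np.percentile(w,[2],axis=0).round(),np.percentile(w,98,axis=0).round())
```

```text
0 694 [90. 47.  8.] [  59. -671.  -12.] [692. 420.  12.] 347 632 0 297
50 378 [64. 39. 50.] [  46. -129.   38.] [536.  54.  62.] 326 396 3 247
100 361 [ 61.  37. 100.] [ 42. -11.  88.] [262.  60. 112.] 299 363 13 147
150 383 [ 60.  38. 150.] [ 41.  -7. 138.] [260.  67. 162.] 271 338 21 157
200 408 [ 61.  37. 199.] [ 41.  -8. 188.] [258.  76. 212.] 242 312 35 169
250 180 [247.  77. 250.] [ 39.  -0. 238.] [257.  85. 262.] 224 285 43 182
300 382 [ 59.  41. 301.] [-41.  -3. 288.] [261. 101. 312.] 160 258 1 199
350 176 [263. 119. 351.] [254. 109. 338.] [273. 130. 362.] 215 232 203 223
400 235 [281. 156. 400.] [269. 142. 388.] [293. 170. 412.] 187 204 230 256
450 304 [307. 198. 450.] [292. 183. 438.] [321. 211. 462.] 158 176 268 299
250 184 196 [284. 166. 409.]
280 164 176 [303. 197. 444.]
300 151 164 [316. 210. 465.]
320 140 203 [232. 580. 357.]
340 129 205 [235. 592. 355.]
350 125 205 [236. 595. 356.]
215 165 [  208. -1428.   358.] 2034.0614
205 190 [  304. -1469.   464.] 2084.593
260 165 [  315. -1712.   123.] 2367.0178
300 120 [  157. -3098.  -514.] 3733.588
325 100 [  119. -1819.  -433.] 2493.8337
200 60 [ 47.  45. 282.] 598.42426
300 20 [ 47.  45. 112.] 621.99915
part 20 3835 [[386.  62.  21.]] [621. 126.  78.]
part 80 1769 [[518.  61.  81.]] [687. 144. 139.]
part 140 2452 [[608.  66. 141.]] [710. 149. 199.]
part 200 1601 [[657.  77. 201.]] [712. 150. 258.]
part 260 731 [[688.  82. 261.]] [715. 148. 316.]
part 320 40 [[713.  87. 320.]] [720.  99. 338.]
```

>>> send_rows(plan=[[1, -1, -2.5, 3, 9.5, 0, 0], [1, -1, -2.5, 3, 9.5, 0, 0], [1, -1, -2.5, 3, 9.5, 0, 0], [1, -1, -2.5, 3, 9.5, 0, 0], [1, -1, -2.5, 3, 9.5, 0, 0], [1, -1, -2.5, 3, 9.5, 0, 0], [1, -1, -2.5, 3, 9, 0, 0], [1, -1, -2.5, 3, 9, 0, 0], [1, 0, 0, 0, 0, 0, 0], [1, 0, 0, 0, 0, 0, 0]])

```text
clock: 2.7
position: [181.2, 361.5, 552.2]
tool_rot: [-90.0, -0.2, 67.2]
wrist_force: [-0.6, -0.2, -0.6]
grip_width: 1.0
```

Run:
```python
from h import *
s=bot.read_state(); print(s['clock'],s['position'],s['tool_rot'],s['joints'].round(2))
p,d,c=save('wrist','w2');P=cloud(d,c); print(-c['R'].T@c['t'],c['R'][2])
p,d,c=save('side','s2')
```

```text
2.7 [181.23350335 361.54333424 552.24718976] [-90.0280104   -0.17907064  67.16202892] [ 5.9850e+01 -1.6070e+01  8.9920e+01 -1.0000e-02  1.0597e+02 -7.3100e+00]
[111.98962372 391.31668803 694.1230411 ] [ 0.27251416 -0.11087534 -0.95574196]
```

View pics/w2.png

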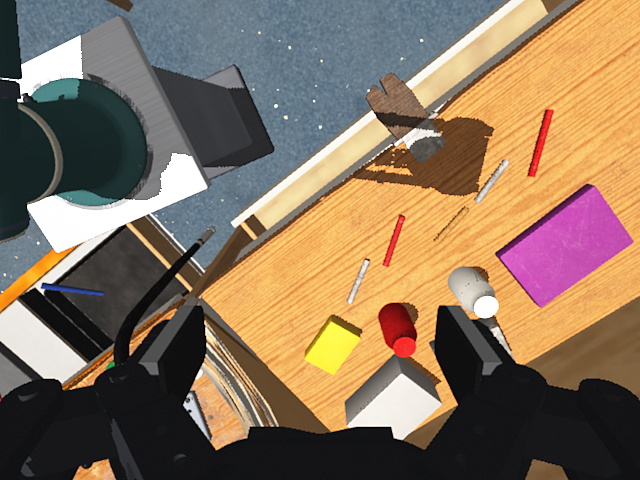

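View pics/s2.png

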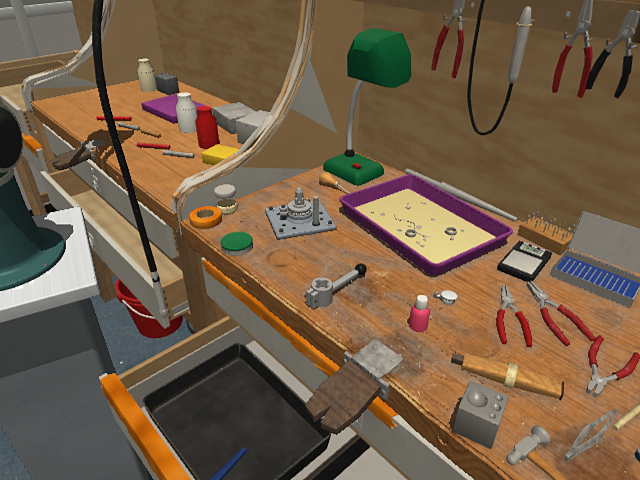

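Run:
```python
import numpy as np
r=385;a0=63.4
p=np.array([180,362])
for i in range(0,11):
    a=np.radians(a0-9*i);q=r*np.array([np.cos(a),np.sin(a)]);print(i,((q-p)/10).round(2));p=q
```

```text
0 [-0.76 -1.78]
1 [ 5.17 -3.12]
2 [ 4.62 -3.89]
3 [ 3.96 -4.57]
4 [ 3.19 -5.13]
5 [ 2.35 -5.57]
6 [ 1.45 -5.86]
7 [ 0.52 -6.02]
8 [-0.43 -6.03]
9 [-1.37 -5.88]
10 [-2.27 -5.6 ]
```

>>> send_rows(plan=[[-1, -0.8, -1.8, 5, 0, 0, 0], [-1, 0, 0, 0, 0, 0, 0], [-1, 0, 0, 0, 0, 0, 0], [-1, 0, 0, 0, 0, 0, 0], [-1, 0, 0, 0, 0, 0, 0], [-1, 0, 0, 0, 0, 0, 0], [-1, 5.2, -3.1, 0, 0, 0, -9], [-1, 4.6, -3.9, 0, 0, 0, -9], [-1, 4.0, -4.6, 0, 0, 0, -9], [-1, 3.2, -5.1, 0, 0, 0, -9]])

```text
clock: 4.05
position: [344.7, 175.8, 600.7]
tool_rot: [-90.0, 0.0, 30.9]
wrist_force: [1.9, -0.3, -0.8]
grip_width: -0.001
```

Run:
```python
from h import *
s=bot.read_state(); print(s['clock'],s['position'],s['tool_rot'],s['joints'].round(2),s['wrist_force'],s['grip_width'])
```

```text
4.05 [344.69065731 175.81270978 600.67048283] [-8.99954353e+01  3.19081916e-02  3.09342114e+01] [ 23.33 -16.06  84.74   0.   111.35  -7.6 ] [ 1.8928711  -0.25415916 -0.75328666] -0.0006426550957974721
```

>>> send_rows(plan=[[1, 2.35, -5.6, 0, 0, 0, -9], [1, 1.45, -5.9, 0, 0, 0, -9], [1, 0.5, -6.0, 0, 0, 0, -9], [1, -0.4, -6.0, 0, 0, 0, -9], [1, -0.4, -5.4, 0, 0, 0, -8], [1, 4, 0, -4, 0, 0, 0], [1, 4, 0, -5, 0, 0, 0], [1, 4, 0, -5, 0, 0, 0], [1, 4, 0, -5, 0, 0, 0], [1, 4, 0, -5, 0, 0, 0]])

```text
clock: 5.3
position: [575.7, -111.7, 364.4]
tool_rot: [-90.0, -0.0, -12.8]
wrist_force: [0.6, 0.2, 0.2]
grip_width: 1.002
```

Run:
```python
from h import *
s=bot.read_state(); print(s['clock'],s['position'],s['tool_rot'],s['joints'].round(2),s['wrist_force'],s['grip_width'])
p,d,c=save('wrist','w3'); print(-c['R'].T@c['t'],c['R'][2])
```

```text
5.3 [ 575.66051689 -111.74124805  364.38348791] [-9.00043360e+01 -1.61093222e-02 -1.28021069e+01] [-13.42   2.45  92.6   -0.    84.93  -0.61] [0.62007521 0.17162254 0.17917831] 1.0016734336995239
[592.36543354 -37.53134129 506.27706509] [-0.06502422 -0.28573755 -0.95609932]
```

View pics/w3.png

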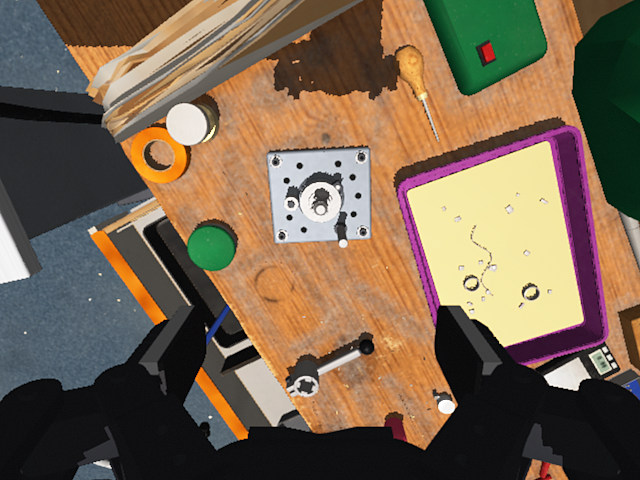

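>>> send_rows(plan=[[1, -0.3, -0.9, -5, 0, 0, 0], [1, -0.3, -0.9, -5, 0, 0, 0], [1, -0.3, -0.9, -5, 0, 0, 0], [1, -0.2, -0.9, -5, 0, 0, 0], [1, 0, 0, 0, 0, 0, 0], [1, 0, 0, 0, 0, 0, 0], [1, 0, 0, 0, 0, 0, 0], [1, 0, 0, 0, 0, 0, 0], [1, 0, 0, 0, 0, 0, 0], [1, 0, 0, 0, 0, 0, 0]])

```text
clock: 6.6
position: [563.8, -147.7, 166.5]
tool_rot: [-90.0, -0.0, -12.8]
wrist_force: [-0.0, -0.3, 0.0]
grip_width: 1.0
```

Run:
```python
from h import *
s=bot.read_state(); print(s['clock'],s['position'],s['tool_rot'],s['joints'].round(2),s['wrist_force'],s['grip_width'])
p,d,c=save('wrist','w4'); print(-c['R'].T@c['t'],c['R'][2])
u,v=proj(c,[566,-142,70]);print(u,v);u,v=int(u),int(v)
im=p[v-110:v+110,u-140:u+140,::-1];cv2.imwrite('pics/w4c.png',cv2.resize(im,None,fx=2.7,fy=2.7,interpolation=cv2.INTER_CUBIC))
```

```text
6.6 [ 563.84972969 -147.66043754  166.52975969] [-9.00023636e+01 -3.93367648e-02 -1.27836470e+01] [-17.12   8.02 107.43   0.    64.51  -4.34] [-0.0055359  -0.30432194  0.00284134] 1.0002105245831874
[580.46739489 -73.42918008 308.39733239] [-0.06462019 -0.28581464 -0.95610367]
321.5781237207744 231.42989131436923
```

View pics/w4.png

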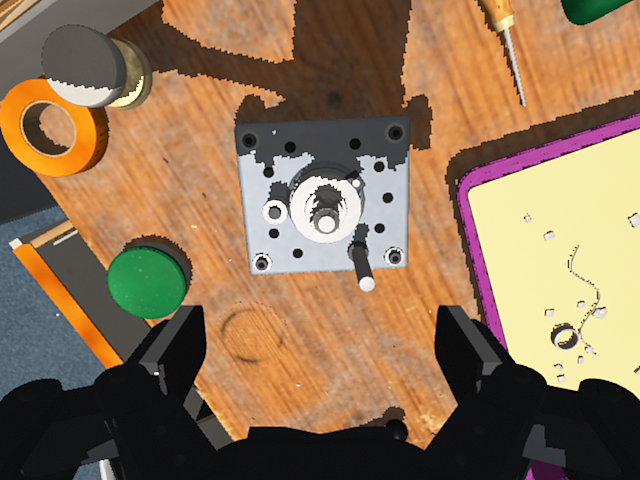

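View pics/w4c.png

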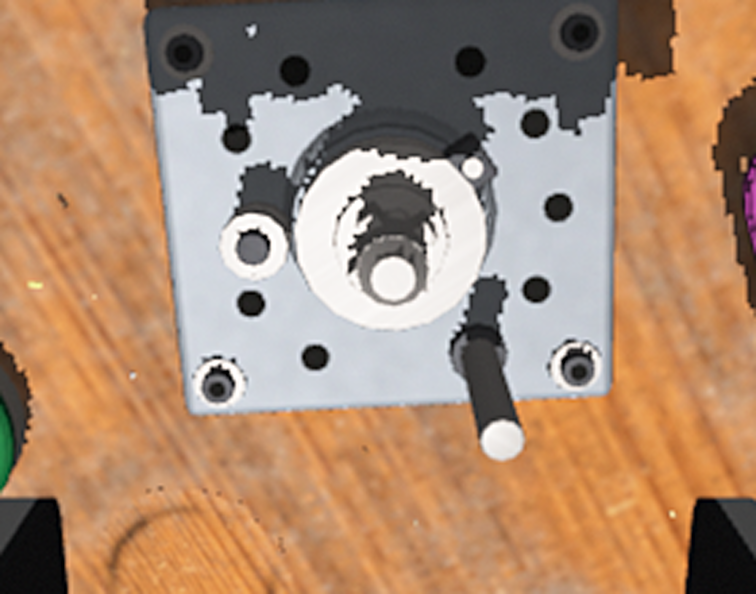

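Run:
```python
from h import *
p,d,c=load('w4');P=cloud(d,c)
def cent(p,u,v,r,lo=200):
    g=p.min(-1); m=np.zeros(g.shape,np.uint8); m[v-r:v+r+1,u-r:u+r+1]=(g[v-r:v+r+1,u-r:u+r+1]>lo)
    n,l,st,ce=cv2.connectedComponentsWithStats(m); k=l[v,u]; print('area',st[k]); return ce[k]
n4=cent(p,326,224,11); q4=cent(p,367,284,10); r4=cent(p,275,212,14)
print(n4,q4,r4)
n=plane(c,*n4,80);q=plane(c,*q4,78);r=plane(c,*r4,46)
print('nose',n,'post',q,'roller',r,'depthnose',P[round(n4[1]),round(n4[0])],'post',P[round(q4[1]),round(q4[0])])
print('yaw post',np.degrees(np.arctan2(*(q-n)[1::-1]))+60, np.hypot(*(q-n)[:2]),'yaw roller',np.degrees(np.arctan2(*(n-r)[1::-1])))
# deck corners
g=((np.abs(P[...,2]-12)<5)&(np.abs(P[...,0]-566)<110)&(np.abs(P[...,1]+142)<110)).astype(np.uint8)
g=cv2.morphologyEx(g,cv2.MORPH_CLOSE,np.ones((15,15)))
m=g>0
W=P[m][:,:2].astype(np.float32); rc=cv2.minAreaRect(W); print(rc)
for f in('scene0','side0'):
    p2,d2,c2=load(f); print(f,proj(c2,n),proj(c2,q))
p3,d3,c3=load('w3'); print('w3',proj(c3,n),proj(c3,q))
im=p3[150:260,240:400,::-1];cv2.imwrite('pics/w3c.png',cv2.resize(im,None,fx=4,fy=4,interpolation=cv2.INTER_CUBIC))
x,y=int(n4[0]),int(n4[1])
im=p[y-50:y+30,x-45:x+45,::-1].astype(float); im=255*(im/255)**1.0
cv2.imwrite('pics/w4cc.png',cv2.resize(im.astype(np.uint8),None,fx=7,fy=7,interpolation=cv2.INTER_CUBIC))
```

```text
area [318 216  17  16 200]
area [359 277  15  14 163]
area [     0      0    640    480 306666]
[326.23 223.83] [366.5398773  283.62576687] [319.58011322 239.5437251 ]
nose [ 570.38914014 -135.0995445    80.        ] post [ 586.71812486 -179.81846964   78.        ] roller [ 561.87209225 -154.3616719    46.        ] depthnose [ 570.19209438 -135.40773441   79.12865579] post [ 587.00928802 -181.03331895   76.0666738 ]
yaw post -9.94048210142013 47.60691134668255 yaw roller 66.14663988093227
((536.6485595703125, -124.11180877685547), (131.939453125, 210.397705078125), 73.06461334228516)
scene0 [270.1384932  211.41725158] [290.5241535  216.24498919]
side0 [298.57781734 188.33304433] [315.18677348 196.5886319 ]
w3 [320.16341101 209.58120836] [342.75541177 243.22737596]
```

View pics/w4cc.png

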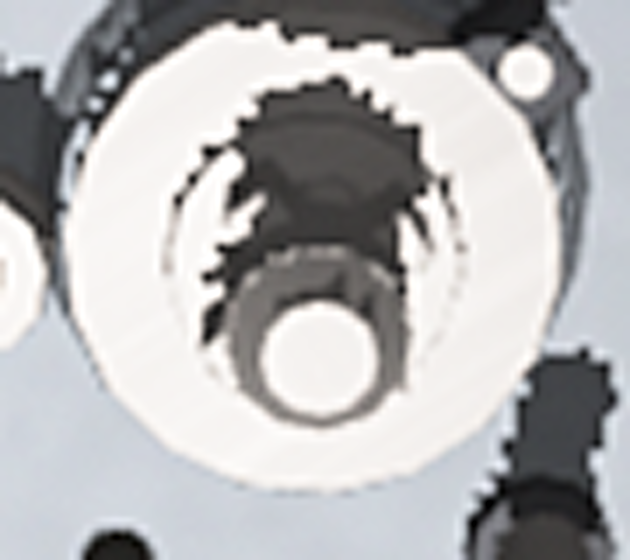

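View pics/w3c.png

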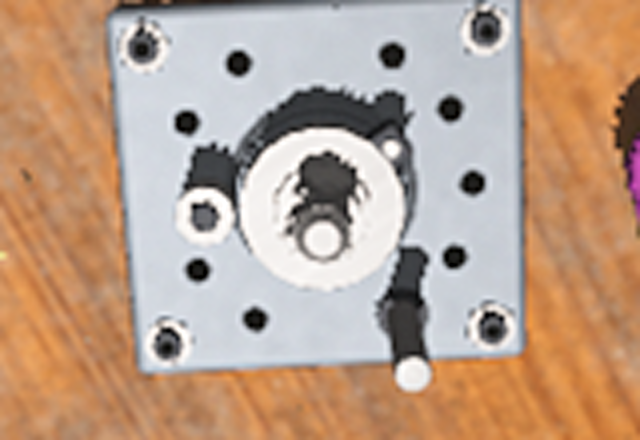

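Run:
```python
from h import *
for f in('w4','w3'):
    p,d,c=load(f);P=cloud(d,c)
    x=P[...,0]-570.3;y=P[...,1]+135.3;r=np.hypot(x,y);a=np.degrees(np.arctan2(y,x))
    m=(r>8.5)&(r<13)&(P[...,2]>40)
    for lo in range(-180,180,10):
        k=m&(a>=lo)&(a<lo+10)
        print(f,lo,k.sum(),np.sort(P[...,2][k].round(0))[::max(1,k.sum()//8)],r[k].mean().round(1))
    if f=='w4':
        z=P[...,2];vis=np.clip((z-40)/45,0,1)*255
        im=vis[170:250,280:370].astype(np.uint8);cv2.imwrite('pics/zmap.png',cv2.applyColorMap(cv2.resize(im,None,fx=7,fy=7,interpolation=cv2.INTER_NEAREST),cv2.COLORMAP_JET))
```

```text
w4 -180 163 [ 43.  54. 238. 239. 240. 240. 241. 245. 251.] 10.2
w4 -170 9 [58. 59. 59. 59. 59. 60. 60. 60. 61.] 10.9
w4 -160 5 [60. 60. 60. 61. 61.] 11.1
w4 -150 3 [59. 60. 72.] 10.5
w4 -140 0 [] nan
w4 -130 0 [] nan
w4 -120 0 [] nan
w4 -110 0 [] nan
w4 -100 0 [] nan
w4 -90 0 [] nan
w4 -80 0 [] nan
w4 -70 2 [60. 61.] 11.0
w4 -60 4 [46. 46. 58. 61.] 11.8
w4 -50 8 [43. 43. 43. 44. 44. 44. 44. 45.] 12.0
w4 -40 23 [ 43.  43.  44.  44.  44.  45.  45. 238. 239. 240. 240. 251.] 10.6
w4 -30 601 [ 43. 239. 241. 243. 244. 246. 248. 250. 252.] 10.3
w4 -20 408 [ 43. 244. 246. 247. 248. 249. 250. 251.] 10.8
w4 -10 6 [44. 44. 44. 44. 45. 45.] 12.4
w4 0 9 [43. 44. 44. 44. 44. 44. 58. 60. 60.] 11.6
w4 10 62 [ 43.  53.  60.  61. 256. 257. 258. 258. 259.] 12.0
w4 20 149 [ 43.  60. 258. 258. 259. 259. 259. 260. 260.] 11.9
w4 30 52 [ 43.  44.  47.  52.  57.  59.  60.  61. 260.] 11.1
w4 40 36 [42. 44. 44. 45. 45. 51. 56. 59. 66.] 10.0
w4 50 33 [44. 44. 44. 44. 45. 52. 56. 64. 71.] 10.0
w4 60 35 [43. 44. 45. 46. 52. 53. 59. 68. 71.] 9.9
w4 70 39 [43. 44. 44. 45. 45. 51. 52. 55. 62. 69.] 9.9
w4 80 40 [43. 
[... 1283 characters left out ...]
66. 72.] 9.7
w3 60 10 [43. 44. 44. 45. 52. 53. 57. 62. 68. 72.] 10.0
w3 70 16 [43. 44. 44. 51. 52. 59. 63. 70.] 9.8
w3 80 10 [44. 45. 46. 46. 51. 53. 59. 64. 71. 73.] 10.0
w3 90 18 [43. 44. 45. 49. 54. 58. 60. 65. 69.] 10.6
w3 100 13 [47. 48. 52. 59. 60. 60. 60. 61. 62. 65. 72. 72. 75.] 10.7
w3 110 15 [43. 48. 52. 55. 56. 59. 59. 60. 60. 60. 61. 62. 67. 73. 75.] 11.2
w3 120 7 [46. 60. 60. 62. 68. 73. 75.] 10.1
w3 130 5 [43. 44. 45. 59. 70.] 10.8
w3 140 8 [43. 43. 44. 44. 51. 63. 73. 74.] 9.7
w3 150 5 [43. 44. 44. 44. 45.] 11.5
w3 160 6 [43. 43. 45. 45. 45. 45.] 10.9
w3 170 7 [42. 43. 43. 44. 46. 52. 59.] 10.7<stdin>:8: RuntimeWarning: Mean of empty slice.
  ret = ret.dtype.type(ret / rcount)
```

View pics/zmap.png

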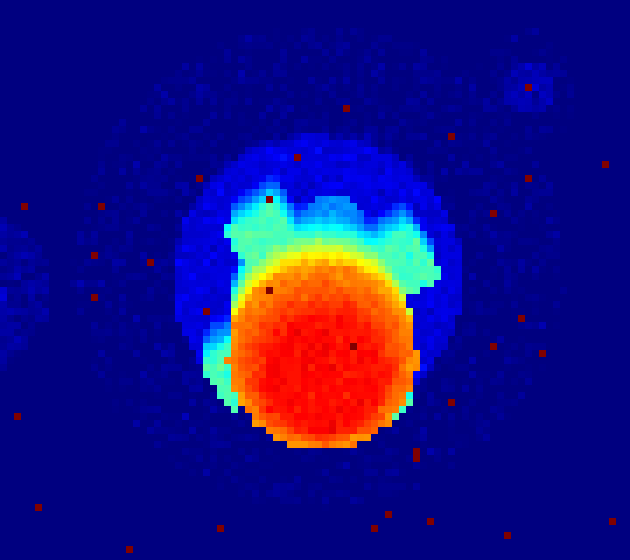

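Run:
```python
from h import *
for f in('w4','w3'):
    p,d,c=load(f);P=cloud(d,c)
    for cx,cy in((570.3,-135.3),(569.5,-135.3),(570.3,-134.5),(571,-136)):
        x=P[...,0]-cx;y=P[...,1]-cy;r=np.hypot(x,y);a=np.arctan2(y,x)
        m=(r>9.5)&(r<12.5)&(np.abs(P[...,2]-60)<2)
        w=np.exp(4j*a[m]).sum(); A=np.degrees(np.angle(w))/4
        print(f,cx,cy,m.sum(),A,abs(w)/m.sum())
        for k in (A,A+90,A-90,A+180):
            dd=(np.degrees(a)-k+180)%360-180; mm=m&(abs(dd)<30)
            if mm.sum(): print('   ',round(k,1),mm.sum(),(k+np.median(dd[mm])).round(1),(k+ (dd[mm].min()+dd[mm].max())/2).round(1))
```

```text
w4 570.3 -135.3 104 21.380724883224993 0.7894401183964312
    21.4 34 23.6 23.9
    111.4 42 112.0 111.3
    -68.6 4 -57.5 -59.4
    201.4 24 194.1 196.8
w4 569.5 -135.3 102 20.277457272211677 0.7899155519793841
    20.3 41 22.4 23.0
    110.3 37 105.8 107.7
    -69.7 4 -54.2 -55.9
    200.3 20 197.7 198.3
w4 570.3 -134.5 91 21.088148783829364 0.8178700470603658
    21.1 31 19.5 19.9
    111.1 32 112.2 113.2
    -68.9 4 -59.7 -61.4
    201.1 24 198.0 200.8
w4 571 -136 106 23.401313828802508 0.6539817666994152
    23.4 31 30.4 29.7
    113.4 44 113.9 117.1
    -66.6 4 -58.8 -60.8
    203.4 25 189.6 191.2
w3 570.3 -135.3 37 20.929017914107728 0.7433194056335677
    20.9 12 30.0 28.8
    110.9 12 110.8 110.5
    -69.1 3 -68.1 -69.6
    200.9 10 190.0 192.9
w3 569.5 -135.3 36 20.359264362710384 0.7487312161365617
    20.4 13 25.2 26.7
    110.4 12 107.0 106.4
    -69.6 3 -63.9 -65.7
    200.4 7 196.1 196.0
w3 570.3 -134.5 34 20.128463572656397 0.8068007622680042
    20.1 10 22.5 23.7
    110.1 11 111.7 112.4
    -69.9 3 -69.7 -71.0
    200.1 10 194.1 197.1
w3 571 -136 35 19.889149063210343 0.4755175004690158
    19.9 10 35.5 34.0
    109.9 13 112.1 111.0
    -70.1 1 -81.7 -81.7
    199.9 10 185.9 188.7
```

>>> send_rows(plan=[[1, -0.8, -2.6, 0, 0, 0, 10], [1, -0.8, -2.6, 0, 0, 0, 10], [1, -0.8, -2.6, 0, 0, 0, 10], [1, -0.8, -2.6, 0, 0, 0, 10], [1, -0.8, -2.6, 0, 0, 0, 10], [1, -0.8, -2.6, 0, 0, 0, 10], [1, -0.8, -2.6, 0, 0, 0, 10], [1, -0.8, -2.6, 0, 0, 0, 10], [1, -0.8, -2.6, 0, 0, 0, 10.5], [1, 0, 0, 0, 0, 0, 0]])

```text
clock: 7.9
position: [491.0, -383.2, 165.9]
tool_rot: [-90.0, 0.0, 77.5]
wrist_force: [0.3, 0.7, 0.6]
grip_width: 1.004
```

Run:
```python
from h import *
s=bot.read_state(); print(s['clock'],s['position'],s['tool_rot'],s['joints'].round(2),s['wrist_force'],s['grip_width'])
p,d,c=save('wrist','w5'); print(-c['R'].T@c['t'],c['R'][2])
P=cloud(d,c)
m=(np.abs(P[...,0]-495)<70)&(np.abs(P[...,1]+384)<50)&(P[...,2]>34)&(P[...,2]<42)
m[300:,:200]=0;m[300:,440:]=0
q=P[m]; print(m.sum(),q.mean(0),q.min(0),q.max(0))
```

```text
7.9 [ 491.03013979 -383.24368088  165.91954285] [-8.99930311e+01  1.47664060e-02  7.75387666e+01] [-4.0250e+01  1.2280e+01  1.0249e+02 -2.0000e-02  6.5230e+01 -1.1778e+02] [0.26719633 0.72908614 0.57862739] 1.0042647096509112
[ 417.93569772 -365.9646093   307.81128128] [ 0.28693276 -0.06298763 -0.95587768]
1254 [ 489.53613201 -390.91200604   36.74061024] [ 461.74413937 -408.58746255   34.01998531] [ 508.78832154 -372.95114367   39.49798169]
```

View pics/w5.png

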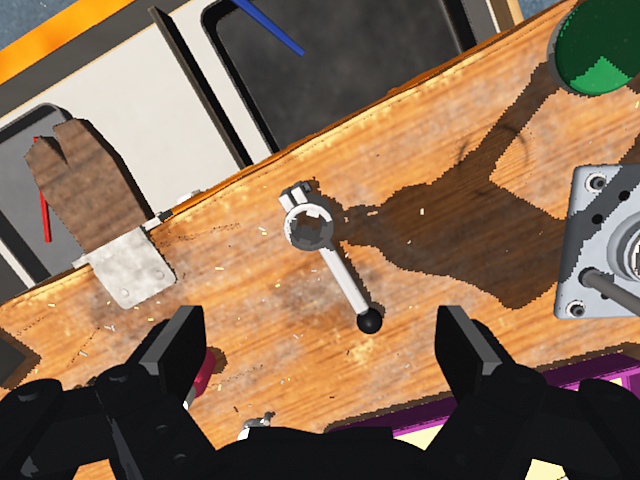

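Run:
```python
from h import *
p,d,c=load('w5');P=cloud(d,c)
m=(np.abs(P[...,0]-495)<70)&(np.abs(P[...,1]+384)<50)&(P[...,2]>35)&(P[...,2]<40)&(d>0)
m[290:]=0
q=P[m]
# robust circle: hub-top pts, exclude lug: use outer contour in xy
from scipy.optimize import least_squares
xy=q[:,:2].astype(np.float32); c0=np.array([498.,-391.])
for it in range(5):
    a=np.degrees(np.arctan2(*(xy-c0).T[::-1])); rr=np.hypot(*(xy-c0).T)
    e=[]
    for lo in range(-180,180,8):
        k=(a>=lo)&(a<lo+8)&(rr<20.5)
        if k.sum()>3: e.append(xy[k][np.argmax(rr[k])])
    e=np.array(e); s=least_squares(lambda v:np.hypot(e[:,0]-v[0],e[:,1]-v[1])-v[2],[*c0,18.5],loss='soft_l1'); c0=s.x[:2]
print('hub depth circle',s.x,q[:,2].mean(),len(e))
g=cv2.cvtColor(p,cv2.COLOR_RGB2HSV)
dk=((p.max(-1)<60)).astype(np.uint8); dk[:300]=0;dk[345:]=0;dk[:,:345]=0;dk[:,395:]=0
n,l,st,ce=cv2.connectedComponentsWithStats(dk);print(st[1:],ce[1:])
k=ce[1+np.argmax(st[1:,4])]; K=plane(c,*k,15); print('knob',K,'top',P[int(k[1]),int(k[0])])
v=K[:2]-c0; print('yaw',np.degrees(np.arctan2(v[1],v[0])),np.hypot(*v))
# arm points z 16..24
ma=(np.abs(P[...,2]-19)<2.5)&(np.hypot(P[...,0]-c0[0],P[...,1]-c0[1])<85)&(np.hypot(P[...,0]-c0[0],P[...,1]-c0[1])>25)&(P[...,0]>c0[0])
A=P[ma]; L=cv2.fitLine(A[:,:2].astype(np.float32),cv2.DIST_HUBER,0,.01,.01).ravel();print(len(A),A[:,2].mean(),'arm yaw',np.degrees(np.arctan2(L[1],L[0])),'dist of hub from line',np.cross(L[:2],c0-L[2:]))
for f in('scene0','side0','w3'):
    p2,d2,c2=load(f);print(f,proj(c2,[*c0,37.5]),proj(c2,K))
x,y=309,240;im=p[y-70:y+100,x-80:x+100,::-1];cv2.imwrite('pics/w5c.png',cv2.resize(im,None,fx=3.5,fy=3.5,interpolation=cv2.INTER_CUBIC))
print(proj(c,[*c0,37.5]))
```

```text
hub depth circle [ 490.6606245  -390.84253101   17.81505759] 36.883741788474275 45
[[370 300   6   3   7]
 [367 302   1   1   1]
 [378 303   1   1   1]
 [381 305   1   1   1]
 [357 307  27  27 474]
 [384 308   1   1   1]] [[372.14285714 301.57142857]
 [367.         302.        ]
 [378.         303.        ]
 [381.         305.        ]
 [369.77848101 320.81012658]
 [384.         308.        ]]
knob [ 587.12092946 -360.77887531   15.        ] top [ 581.48617704 -361.40798219   23.26254646]
yaw 17.31062077086771 101.03669544574149
1032 18.89873085498426 arm yaw 16.882849 dist of hub from line -0.4206052376813858
scene0 [331.42713305 288.24825491] [356.39491478 275.06627732]
side0 [321.13585638 283.68988719] [360.08472117 268.86224142]
w3 [305.41724412 387.15681086] [366.67818394 346.78533792]
[307.76765795 227.0144447 ]<stdin>:24: DeprecationWarning: Arrays of 2-dimensional vectors are deprecated. Use arrays of 3-dimensional vectors instead. (deprecated in NumPy 2.0)
```

View pics/w5c.png

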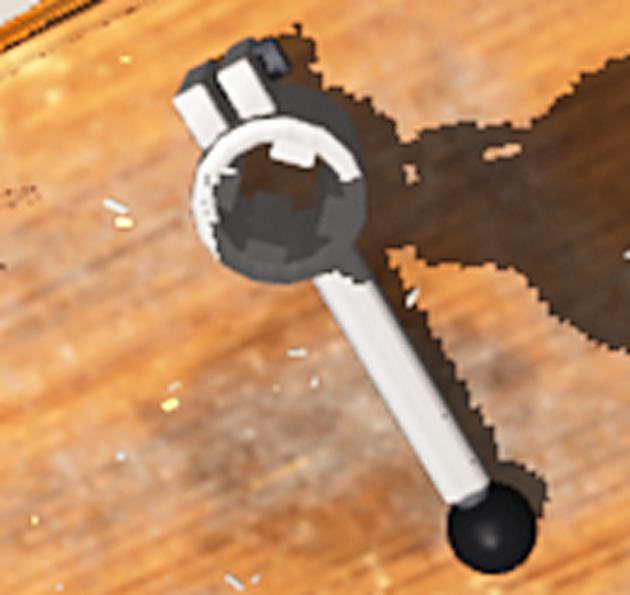

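Run:
```python
import cv2
from h import *
p,d,c=load('w3');im=p[330:410,270:390,::-1];cv2.imwrite('pics/w3h.png',cv2.resize(im,None,fx=6,fy=6,interpolation=cv2.INTER_CUBIC))
for f,b in(('side0',(290,255,380,315)),('scene0',(300,260,375,320))):
    p,d,c=load(f);im=p[b[1]:b[3],b[0]:b[2],::-1];cv2.imwrite(f'pics/{f}h.png',cv2.resize(im,None,fx=8,fy=8,interpolation=cv2.INTER_CUBIC))
```

```text
(no output)
```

View pics/w3h.png

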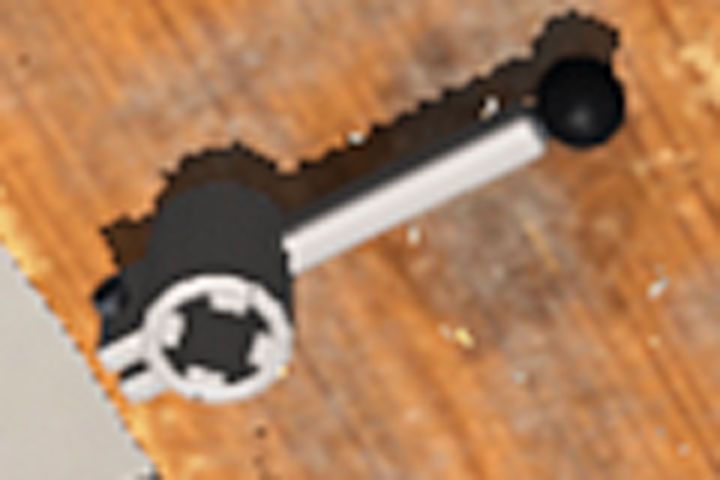

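View pics/side0h.png

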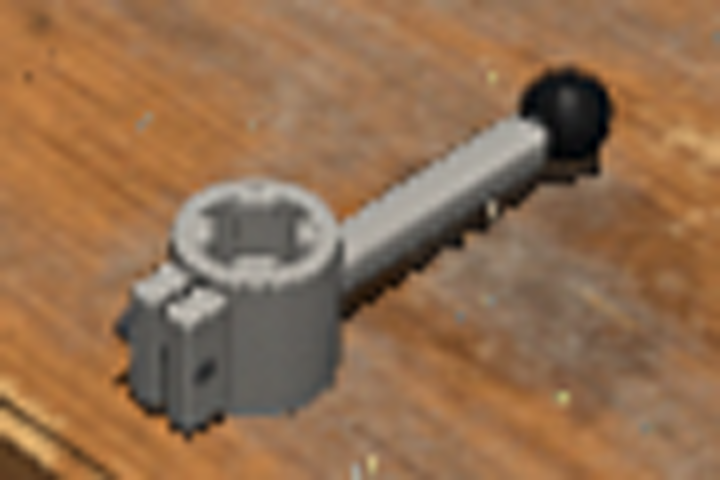

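View pics/scene0h.png

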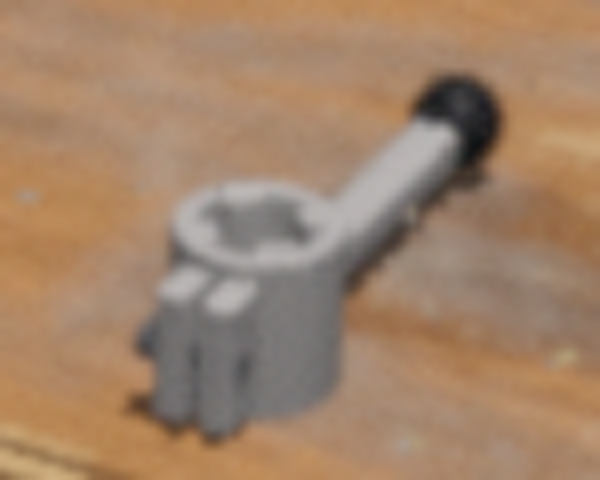

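>>> send_rows(newtons=110, plan=[[1, 0, -0.75, -5, 0, 0, 9.5], [1, 0, 0, -5, 0, 0, 0], [1, 0, 0, -4, 0, 0, 0], [1, 0, 0, -2, 0, 0, 0], [1, 0, 0, 0, 0, 0, 0], [1, 0, 0, 0, 0, 0, 0], [-1, 0, 0, 0, 0, 0, 0], [-1, 0, 0, 0, 0, 0, 0], [-1, 0, 0, 0, 0, 0, 0], [-1, 0, 0, 0, 0, 0, 0]])

```text
clock: 9.2
position: [492.4, -390.2, 7.8]
tool_rot: [-90.1, 0.1, 87.2]
wrist_force: [-2.1, 0.2, 5.9]
grip_width: 0.401
```

Run:
```python
from h import *
s=bot.read_state(); print(s['clock'],s['position'],s['tool_rot'],s['joints'].round(2),s['wrist_force'],s['grip_width'])
p,d,c=save('wrist','w6'); p,d,c=save('side','s6')
```

```text
9.2 [ 492.37553157 -390.15269648    7.81194865] [-9.00918549e+01  8.88414846e-02  8.71987149e+01] [-4.0660e+01  2.2660e+01  1.0783e+02 -2.0000e-02  4.9380e+01 -1.2784e+02] [-2.11932937  0.15674834  5.93193451] 0.4013167752634206
```

View pics/w6.png

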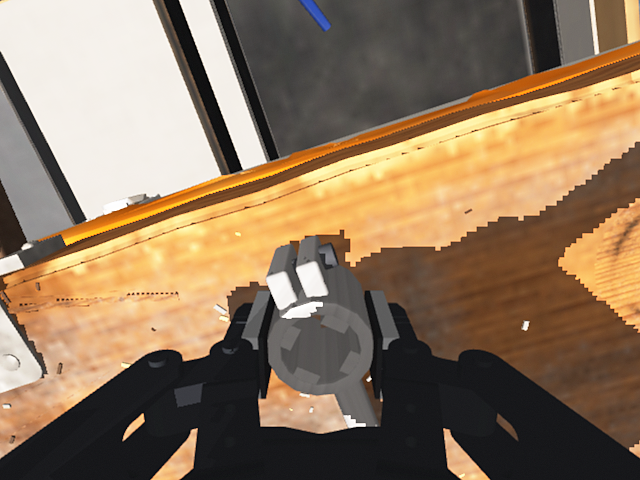

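View pics/s6.png

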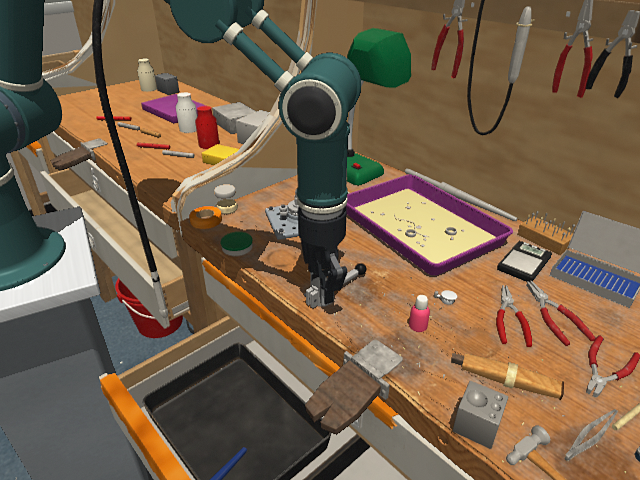

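Run:
```python
from h import *
p,d,c=load('w6');P=cloud(d,c)
im=p[220:440,220:420,::-1];cv2.imwrite('pics/w6c.png',cv2.resize(im,None,fx=3,fy=2.7,interpolation=cv2.INTER_CUBIC))
m=(P[...,2]>35)&(P[...,2]<41)&(np.hypot(P[...,0]-492,P[...,1]+390)<22)&(d>0)
q=P[m];print(m.sum(),q.mean(0))
for u,v in((320,350),(320,347),(320,353)): print(plane(c,u,v,38))
a=P[(abs(P[...,2]-19)<3)&(np.hypot(P[...,0]-492,P[...,1]+390)<60)&(P[...,0]>515)&(d>0)];print(len(a),a.mean(0) if len(a) else '')
```

```text
5695 [ 490.03142079 -389.23072457   36.95231425]
[ 490.76650472 -388.92630388   38.        ]
[ 489.64528843 -388.87025327   38.        ]
[ 491.8935494  -388.98264586   38.        ]
1201 [ 530.06064199 -376.76663917   18.83134652]
```

View pics/w6c.png

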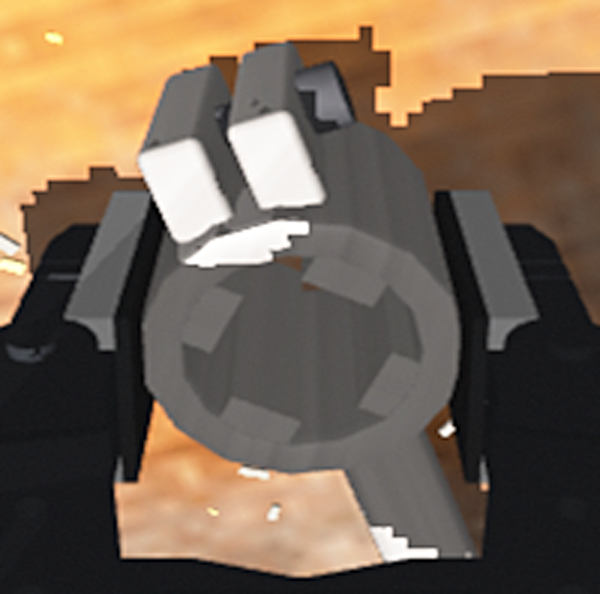

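Run:
```python
from h import *
for f in('scene0','side0'):
    p,d,c=load(f);P=cloud(d,c);h=cv2.cvtColor(p,cv2.COLOR_RGB2HSV)
    m=(h[...,0]>55)&(h[...,0]<85)&(h[...,1]>120)&(P[...,2]>100)&(d>0)&(P[...,0]>500)&(P[...,0]<1000)
    print(f,m.sum(),np.percentile(P[m],[1,50,99],axis=0).round())
```

```text
scene0 2369 [[ 729. -142.  269.]
 [ 752. -115.  312.]
 [ 823.  -45.  357.]]
side0 3023 [[ 728. -144.  268.]
 [ 761. -121.  318.]
 [ 834.  -53.  360.]]
```

>>> send_rows(plan=[[-1, 0, 0, 1, 0, 0, 0], [-1, 0, 0, 4, 0, 0, 0], [-1, 0, 0, 5, 0, 0, 0], [-1, 0, 0, 4, 0, 0, 0], [-1, 2.4, 5.1, 0, 0, 0, 4], [-1, 2.4, 5.1, 0, 0, 0, 0], [-1, 2.4, 5.1, 0, 0, 0, 0], [-1, 2.4, 5.1, 0, 0, 0, 0], [-1, 2.4, 5.1, 0, 0, 0, 0], [-1, 0, 0, 0, 0, 0, 0]])

```text
clock: 10.55
position: [612.5, -130.1, 145.8]
tool_rot: [-90.0, -0.1, 91.5]
wrist_force: [-0.2, -1.5, -2.4]
grip_width: 0.405
```

Run:
```python
from h import *
s=bot.read_state(); print(s['clock'],s['position'],s['tool_rot'],s['joints'].round(2),s['wrist_force'],s['grip_width'])
p,d,c=save('wrist','w7')
s=bot.read_state(); print(s['position'],s['dq'].round(2),s['wrist_force'],s['moment'])
c=bot.get_calibration('wrist'); print(c['t'])
```

```text
10.55 [ 612.47559964 -130.064113    145.788587  ] [-8.99783118e+01 -8.38656407e-02  9.14946269e+01] [-1.4310e+01  1.3650e+01  1.0308e+02  8.0000e-02  6.3320e+01 -1.0584e+02] [-0.20065708 -1.47376257 -2.35731194] 0.4051287053405874
[ 611.58733388 -132.07973239  145.6023402 ] [-2.73 -0.3   0.59 -0.99  0.08 -0.43] [-0.42315837 -1.08820579 -2.80616235] [-0.04247944  0.02692607 -0.00585934]
[ 145.24620127 -594.52096062  118.88419449]
```

View pics/w7.png

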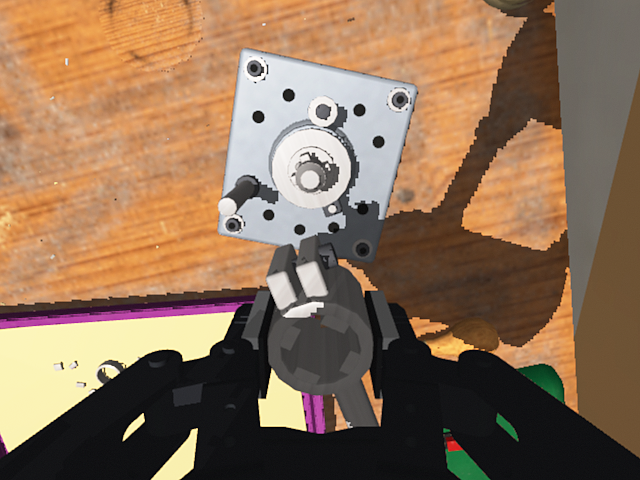

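Run:
```python
from h import *
for i in range(4):
    s=bot.read_state()
    if i<3: bot.grab_frame('wrist')
p,d,c=save('wrist','w8'); print(s['position'],s['tool_rot'],s['dq'].round(2))
P=cloud(d,c)
g=p.min(-1); x0,y0=310,180
mm=((g>200)&(np.hypot(*np.meshgrid(np.arange(640)-x0,np.arange(480)-y0))<11)).astype(np.uint8)
n,l,st,ce=cv2.connectedComponentsWithStats(mm);k=1+np.argmax(st[1:,4]);print(st[k],ce[k])
u,v=ce[k]; N=plane(c,u,v,80); print('nose cam',N,'depth',P[int(v),int(u)])
H=plane(c,320.4,348,s['position'][2]+38-7.8)
print('hub cam',H,'delta',N-H, 'tcp',s['position'])
# splines with this view
for cx,cy in((N[0],N[1]),(N[0]-.5,N[1]),(N[0],N[1]+.5),(N[0],N[1]-.5)):
    x=P[...,0]-cx;y=P[...,1]-cy;r=np.hypot(x,y);a=np.arctan2(y,x)
    m=(r>9.5)&(r<12.5)&(np.abs(P[...,2]-60)<2)
    w=np.exp(4j*a[m]).sum(); print('spline',m.sum(),np.degrees(np.angle(w))/4,abs(w)/m.sum())
q=P[(abs(P[...,2]-(s['position'][2]+11))<3)&(np.hypot(P[...,0]-H[0],P[...,1]-H[1])<60)&(P[...,0]>H[0]+22)&(d>0)]
print('armpts',len(q),q.mean(0), np.degrees(np.arctan2(*(q.mean(0)-H)[1::-1])))
cv2.imwrite('pics/w8c.png',cv2.resize(p[120:420,220:420,::-1],None,fx=3,fy=2,interpolation=cv2.INTER_CUBIC))
```

```text
[ 610.82652798 -134.93696568  145.67141764] [-8.99302014e+01  8.01768400e-03  9.11706885e+01] [-0.77 -0.06 -0.13  0.08 -0.16  0.08]
[310 174  11  17 141] [315.21276596 181.60992908]
nose cam [ 569.70705683 -137.09401909   80.        ] depth [ 569.58724958 -137.22286708   78.73797289]
hub cam [ 608.54227919 -133.75744315  175.87141764] delta [-38.83522236  -3.33657594 -95.87141764] tcp [ 610.82652798 -134.93696568  145.67141764]
spline 109 18.736092722300118 0.7558426072457876
spline 101 18.663382563849108 0.7095036676329672
spline 128 20.020339086635914 0.7743079355352877
spline 94 17.51633148043435 0.7158203967739345
armpts 1202 [ 647.62300413 -119.01649621  156.56822548] 20.666087164796455
```

View pics/w8c.png

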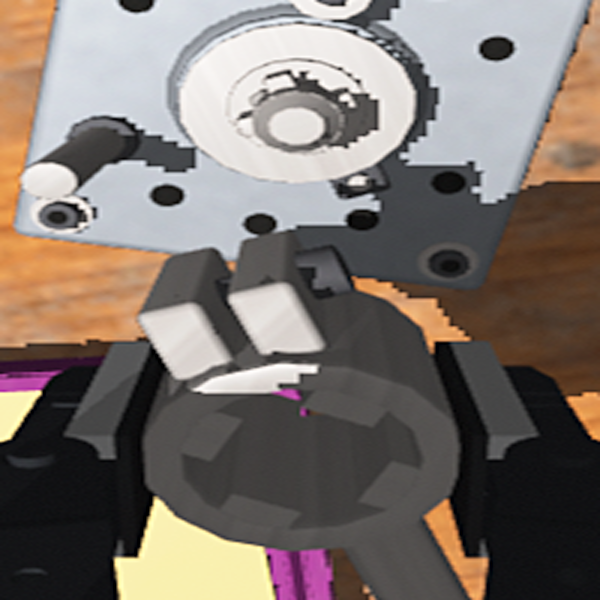

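Run:
```python
from h import *
p,d,c=load('w8');P=cloud(d,c)
g=p.min(-1); x0,y0=319,183
mm=((g>200)&(np.hypot(*np.meshgrid(np.arange(640)-x0,np.arange(480)-y0))<14)).astype(np.uint8)
n,l,st,ce=cv2.connectedComponentsWithStats(mm);k=l[183,319];print(st[k],ce[k])
u,v=ce[k]; N=plane(c,u,v,80); print('nose cam',N,'depth',P[int(v),int(u)])
for zh in(174.7,175.9,176.9):
    H=plane(c,320.4,348,zh);print('delta',zh,(N-H)[:2])
for cx,cy in((N[0],N[1]),(N[0]-.5,N[1]),(N[0],N[1]+.5),(N[0],N[1]-.5)):
    x=P[...,0]-cx;y=P[...,1]-cy;r=np.hypot(x,y);a=np.arctan2(y,x)
    m=(r>9.5)&(r<12.5)&(np.abs(P[...,2]-60)<2)
    w=np.exp(4j*a[m]).sum(); print('spline',m.sum(),np.degrees(np.angle(w))/4,abs(w)/m.sum())
s=bot.read_state();print(s['position'],s['tool_rot'])
```

```text
[310 174  18  18 250] [318.296 182.568]
nose cam [ 570.18517899 -135.45196754   80.        ] depth [ 569.84838769 -135.61397923   80.23176407]
delta 174.7 [-39.11571866  -1.7115693 ]
delta 175.9 [-38.33859006  -1.6941085 ]
delta 176.9 [-37.6909829   -1.67955782]
spline 141 21.33451905315135 0.8143663049127414
spline 130 21.42584257384862 0.8171165873759222
spline 136 21.826076277353714 0.8118834476994473
spline 141 20.8082376084457 0.8043094833200822
[ 610.87510567 -135.30889393  145.77479805] [-8.99489863e+01  9.48236912e-03  9.11334133e+01]
```

>>> send_rows(plan=[[-1, -1.3, 0, 0, 0, 0, 0], [-1, -1.3, 0, -1, 0, 0, 0], [-1, -1.3, 0, -1.8, 0, 0, 0], [-1, 0, 0, -2, 0, 0, 0], [-1, 0, 0, 0, 0, 0, 0], [-1, 0, 0, 0, 0, 0, 0], [-1, 0, 0, 0, 0, 0, 0], [-1, 0, 0, 0, 0, 0, 0], [-1, 0, 0, 0, 0, 0, 0], [-1, 0, 0, 0, 0, 0, 0]])

```text
clock: 12.05
position: [572.8, -134.2, 98.2]
tool_rot: [-90.0, 0.0, 91.2]
wrist_force: [-0.7, 0.2, -2.1]
grip_width: 0.402
```

Run:
```python
from h import *
s=bot.read_state(); print(s['clock'],s['position'],s['tool_rot'],s['wrist_force'],s['moment'],s['grip_width'])
p,d,c=save('side','s9');a=p[150:250,250:370]
p,d,c=save('scene','c9');b=p[170:270,220:340]
cv2.imwrite('pics/hov.png',cv2.resize(np.vstack([a,b])[:,:,::-1],None,fx=4,fy=3,interpolation=cv2.INTER_CUBIC))
```

```text
12.05 [ 572.79116164 -134.19902181   98.24939342] [-9.00156011e+01  3.84519672e-03  9.12118787e+01] [-0.67878654  0.19038001 -2.13169456] [0.01946707 0.0156374  0.00114827] 0.4020072496014916
```

View pics/hov.png

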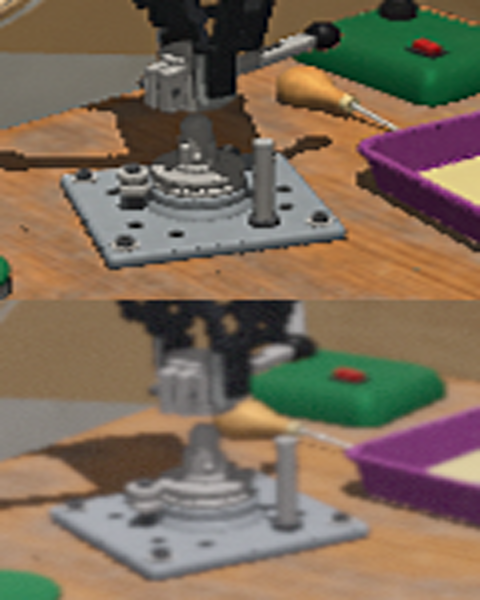

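>>> send_rows(plan=[[-1, -0.1, -0.13, 0, 0, 0, 0], [-1, 0, 0, -0.4, 0, 0, 0], [-1, 0, 0, -0.4, 0, 0, 0], [-1, 0, 0, -0.4, 0, 0, 0], [-1, 0, 0, -0.2, 0, 0, 0], [-1, 0, 0, -0.2, 0, 0, 0], [-1, 0, 0, -0.2, 0, 0, 0], [-1, 0, 0, 0, 0, 0, 0], [-1, 0, 0, 0, 0, 0, 0], [-1, 0, 0, 0, 0, 0, 0]])

```text
clock: 13.4
position: [571.6, -135.8, 80.0]
tool_rot: [-90.0, 0.0, 91.2]
wrist_force: [0.2, -2.6, -3.7]
grip_width: 0.404
```

Run:
```python
from h import *
s=bot.read_state(); print(s['clock'],s['position'],s['tool_rot'],s['wrist_force'],s['moment'],s['grip_width'])
```

```text
13.4 [ 571.63890599 -135.82042881   80.00395955] [-9.00005469e+01  2.69423789e-02  9.12125547e+01] [ 0.24990534 -2.63541408 -3.69019922] [-0.50664294  0.02724283  0.00164342] 0.40379534626523095
```

>>> send_rows(plan=[[-1, 0, -0.04, 0, 0, 0, 0], [-1, 0, 0, -0.2, 0, 0, 0], [-1, 0, 0, -0.2, 0, 0, 0], [-1, 0, 0, -0.2, 0, 0, 0], [-1, 0, 0, -0.2, 0, 0, 0], [-1, 0, 0, -0.2, 0, 0, 0], [-1, 0, 0, -0.2, 0, 0, 0], [-1, 0, 0, -0.2, 0, 0, 0], [-1, 0, 0, 0, 0, 0, 0], [-1, 0, 0, 0, 0, 0, 0]])

```text
clock: 14.65
position: [571.5, -136.0, 65.8]
tool_rot: [-90.0, 0.0, 91.2]
wrist_force: [-1.3, -2.7, -4.1]
grip_width: 0.4
```

Run:
```python
from h import *
s=bot.read_state(); print(s['clock'],s['position'],s['tool_rot'],s['wrist_force'],s['moment'],s['grip_width'])
```

```text
14.65 [ 571.5441822  -135.96443819   65.75438502] [-8.99871298e+01  4.21246563e-03  9.12093721e+01] [-1.2512376  -2.68664134 -4.12213245] [-0.60039321  0.08332593  0.00370155] 0.3999197344712018
```

>>> send_rows(newtons=120, plan=[[-1, 0, -0.03, -0.1, 0, 0, 0], [-1, 0, 0, -0.1, 0, 0, 0], [-1, 0, 0, -0.1, 0, 0, 0], [-1, 0, 0, -0.1, 0, 0, 0], [-1, 0, 0, -0.1, 0, 0, 0], [-1, 0, 0, -0.1, 0, 0, 0], [-1, 0, 0, -0.1, 0, 0, 0], [-1, 0, 0, -0.1, 0, 0, 0], [-1, 0, 0, 0, 0, 0, 0], [-1, 0, 0, 0, 0, 0, 0]])

```text
clock: 15.9
position: [571.9, -136.4, 58.3]
tool_rot: [-90.0, 0.0, 91.2]
wrist_force: [-1.1, -2.8, 2.2]
grip_width: 0.405
```

Run:
```python
from h import *
s=bot.read_state(); print(s['clock'],s['position'],s['tool_rot'],s['wrist_force'],s['moment'],s['grip_width'])
```

```text
15.9 [ 571.9348159  -136.41938094   58.29747969] [-9.00390632e+01  2.25500502e-02  9.12090791e+01] [-1.07081229 -2.83886332  2.20679859] [-0.4539652   0.42214695 -0.00467531] 0.40546120188221046
```

>>> send_rows(plan=[[-1, 0, 0, -0.1, 0, 0, 0], [-1, 0, 0, -0.1, 0, 0, 0], [-1, 0, 0, -0.1, 0, 0, 0], [-1, 0, 0, -0.1, 0, 0, 0], [-1, 0, 0, -0.1, 0, 0, 0], [-1, 0, 0, 0, 0, 0, 0], [-1, 0, 0, 0, 0, 0, 0], [-1, 0, 0, 0, 0, 0, 0], [-1, 0, 0, 0, 0, 0, 0], [-1, 0, 0, 0, 0, 0, 0]])

```text
clock: 17.15
position: [571.7, -136.3, 52.9]
tool_rot: [-90.0, 0.0, 91.2]
wrist_force: [-0.4, -3.7, -1.2]
grip_width: 0.403
```

Run:
```python
from h import *
s=bot.read_state(); print(s['clock'],s['position'],s['tool_rot'],s['wrist_force'],s['moment'],s['grip_width'])
p,d,c=save('side','s10');a=p[150:250,250:370]
p,d,c=save('scene','c10');b=p[170:270,220:340]
cv2.imwrite('pics/hov2.png',cv2.resize(np.vstack([a,b])[:,:,::-1],None,fx=5,fy=3,interpolation=cv2.INTER_CUBIC))
p,d,c=save('wrist','w10');P=cloud(d,c)
m=(np.hypot(P[...,0]-570,P[...,1]+136)<19)&(P[...,2]>60)&(P[...,2]<110)&(d>0);m[:290]=0
print(m.sum(),np.percentile(P[...,2][m],[5,25,50,75,95]))
p6,d6,c6=load('w6');print('depth median', np.median(d[330:365,272:300]),np.median(d6[330:365,272:300]))
```

```text
17.15 [ 571.66283945 -136.26224657   52.91025894] [-9.00028125e+01  1.63055784e-03  9.12044002e+01] [-0.42312212 -3.68462375 -1.15365208] [-0.66670191  0.0809805   0.00677011] 0.4028371463474467
10200 [70.59519561 77.92214519 81.2788645  82.1904757  89.19361239]
depth median 130.10495 130.01813
```

View pics/hov2.png

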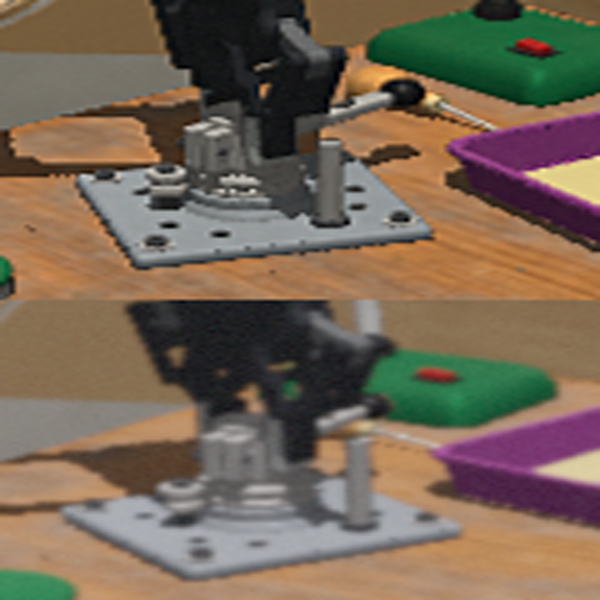

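View pics/w10.png

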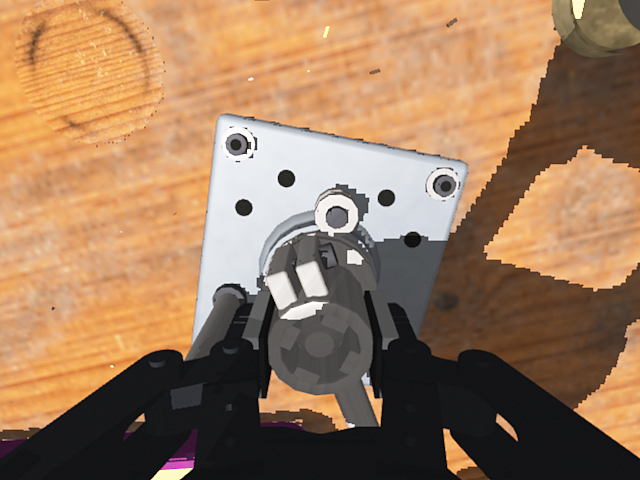

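>>> send_rows(plan=[[-1, 0, -0.03, -0.1, 0, 0, 0], [-1, 0, 0, -0.1, 0, 0, 0], [-1, 0, 0, 0, 0, 0, 0], [-1, 0, 0, 0, 0, 0, 0], [-1, 0, 0, 0, 0, 0, 0], [-1, 0, 0, 0, 0, 0, 0], [-1, 0, 0, 0, 0, 0, 0], [-1, 0, 0, 0, 0, 0, 0], [-1, 0, 0, 0, 0, 0, 0], [-1, 0, 0, 0, 0, 0, 0]])

```text
clock: 18.55
position: [571.8, -136.3, 52.8]
tool_rot: [-90.0, -0.0, 91.2]
wrist_force: [-5.3, -1.5, 10.2]
grip_width: 0.404
```

Run:
```python
from h import *
s=bot.read_state(); print(s['clock'],s['position'],s['tool_rot'],s['wrist_force'],s['moment'],s['grip_width'])
```

```text
18.55 [ 571.78124921 -136.27266132   52.81572423] [-9.00024833e+01 -2.08843248e-02  9.12043570e+01] [-5.28754323 -1.53924978 10.15694685] [-0.2375302   0.86510882 -0.03137915] 0.4041753379953919
```

>>> send_rows(plan=[[-1, 0, 0, -0.15, 0, 0, 0], [-1, 0, 0, -0.15, 0, 0, 0], [-1, 0, 0, 0, 0, 0, 0], [-1, 0, 0, 0, 0, 0, 0], [-1, 0, 0, 0, 0, 0, 0], [-1, 0, 0, 0, 0, 0, 0], [-1, 0, 0, 0, 0, 0, 0], [-1, 0, 0, 0, 0, 0, 0], [-1, 0, 0, 0, 0, 0, 0], [-1, 0, 0, 0, 0, 0, 0]])

```text
clock: 19.8
position: [572.0, -136.3, 52.6]
tool_rot: [-90.0, -0.0, 91.2]
wrist_force: [-12.8, 0.3, 26.7]
grip_width: 0.402
```

Run:
```python
from h import *
s=bot.read_state(); print(s['clock'],s['position'],s['tool_rot'],s['wrist_force'],s['moment'],s['grip_width'])
p,d,c=save('wrist','w11');P=cloud(d,c)
p6,d6,c6=load('w6');print('depth median', np.median(d[330:365,272:300]),np.median(d6[330:365,272:300]),P[372,320],P[345,282],P[376,350])
```

```text
19.8 [ 571.95799146 -136.2926118    52.63966275] [-8.99984774e+01 -2.08680521e-02  9.12119879e+01] [-12.75189364   0.27308983  26.66803156] [0.04393723 2.04932681 0.00883187] 0.4020779833640109
depth median 129.88411 130.01813 [ 584.49192328 -134.96053111   75.00750604] [ 569.32906618 -147.71924168   81.91399394] [ 580.24386352 -125.03022139   82.69672065]
```

>>> send_rows(plan=[[-1, 0, 0, 0.4, 0, 0, 0], [-1, -0.02, 0, 0, 0, 0, -5], [-1, -0.02, -0.01, 0, 0, 0, -7], [-1, -0.02, -0.01, 0, 0, 0, -7], [-1, -0.02, -0.01, 0, 0, 0, -7], [-1, -0.02, -0.01, 0, 0, 0, -7], [-1, -0.02, -0.01, 0, 0, 0, -7], [-1, -0.02, -0.01, 0, 0, 0, -7], [-1, -0.02, -0.01, 0, 0, 0, -7], [-1, 0, 0, 0, 0, 0, -4]])

```text
clock: 21.1
position: [570.9, -137.4, 52.9]
tool_rot: [-90.1, -0.1, 33.1]
wrist_force: [-0.5, -2.9, 4.3]
grip_width: 0.4
```

Run:
```python
from h import *
s=bot.read_state(); print(s['clock'],s['position'],s['tool_rot'],s['joints'].round(1),s['wrist_force'],s['moment'],s['grip_width'])
p,d,c=save('wrist','w12')
p,d,c=save('side','s12');a=p[150:250,250:370]
p,d,c=save('scene','c12');b=p[170:270,220:340]
cv2.imwrite('pics/hov3.png',cv2.resize(np.vstack([a,b])[:,:,::-1],None,fx=5,fy=3,interpolation=cv2.INTER_CUBIC))
```

```text
21.1 [ 570.88893605 -137.42338969   52.91831869] [-9.00758414e+01 -5.15927874e-02  3.31060427e+01] [-16.   15.5 111.8  -0.   52.6 -49.1] [-0.50258812 -2.90528446  4.31080291] [-0.46605563  0.2453623   0.36094686] 0.3999101824762943
```

View pics/hov3.png

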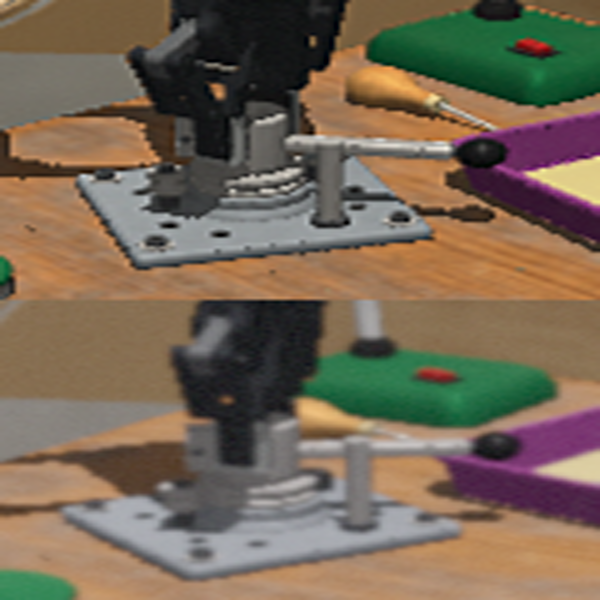

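View pics/w12.png

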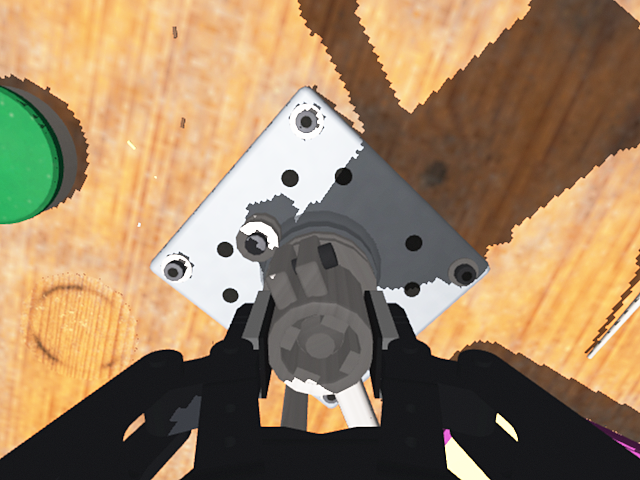

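>>> send_rows(plan=[[-1, -0.02, -0.01, 0, 0, 0, -4], [-1, -0.02, -0.01, 0, 0, 0, -4], [-1, -0.02, 0, 0, 0, 0, -4], [-1, 0, 0, 0, 0, 0, -3], [-1, 0, 0, 0, 0, 0, -2], [-1, 0, 0, 0, 0, 0, -2], [-1, 0, 0, 0, 0, 0, 0], [-1, 0, 0, 0, 0, 0, 0], [-1, 0, 0, 0, 0, 0, 0], [-1, 0, 0, 0, 0, 0, 0]])

```text
clock: 22.5
position: [570.5, -137.6, 52.9]
tool_rot: [-90.1, -0.1, 14.3]
wrist_force: [-0.3, -2.7, 5.5]
grip_width: 0.402
```

Run:
```python
from h import *
s=bot.read_state(); print(s['clock'],s['position'],s['tool_rot'],s['joints'].round(1),s['wrist_force'],s['moment'],s['grip_width'])
```

```text
22.5 [ 570.53717509 -137.55589618   52.88923115] [-90.05089849  -0.11068563  14.28286553] [-16.   15.5 111.9   0.   52.5 -30.3] [-0.33466634 -2.67079941  5.5197422 ] [-0.38689044  0.01377458  0.26682775] 0.40171378100337995
```

>>> send_rows(plan=[[-1, 0, 0, 0, 0, 0, -1.5], [-1, 0, 0, 0, 0, 0, -1.5], [-1, 0, 0, 0, 0, 0, 0], [-1, 0, 0, 0, 0, 0, 0], [-1, 0, 0, 0, 0, 0, 0], [-1, 0, 0, 0, 0, 0, 0], [-1, 0, 0, 0, 0, 0, 0], [-1, 0, 0, 0, 0, 0, 0], [-1, 0, 0, 0, 0, 0, 0], [-1, 0, 0, 0, 0, 0, 0]])

```text
clock: 23.75
position: [571.0, -137.3, 52.9]
tool_rot: [-90.1, -0.1, 11.4]
wrist_force: [3.3, 1.5, 5.6]
grip_width: 0.403
```

Run:
```python
from h import *
s=bot.read_state(); print(s['clock'],s['position'],s['tool_rot'],s['wrist_force'],s['moment'],s['grip_width'])
p,d,c=save('wrist','w13')
p,d,c=save('side','s13');a=p[150:250,250:370]
p,d,c=save('scene','c13');b=p[170:270,220:340]
cv2.imwrite('pics/hov4.png',cv2.resize(np.vstack([a,b])[:,:,::-1],None,fx=5,fy=3,interpolation=cv2.INTER_CUBIC))
```

```text
23.75 [ 571.01650522 -137.32578776   52.88520535] [-90.08198006  -0.14897337  11.39465369] [3.2671458  1.46554331 5.63423012] [-0.08691732 -0.31213192  2.00864154] 0.40312394658937006
```

View pics/hov4.png

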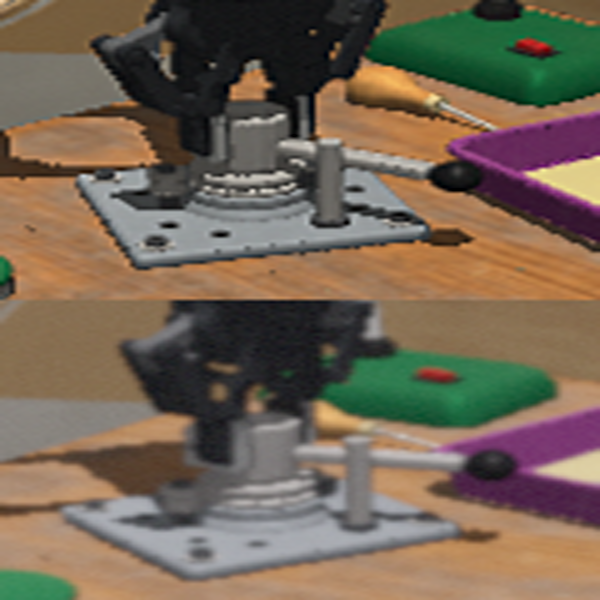

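View pics/w13.png

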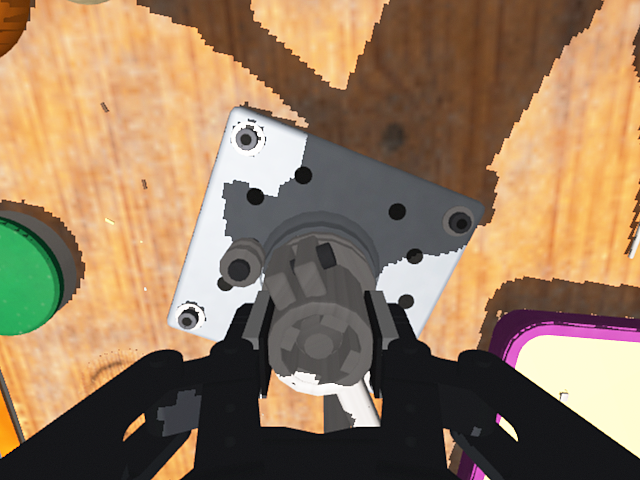

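>>> send_rows(plan=[[-1, 0, 0, 0, 0, 0, 0.8], [-1, 0, 0, 0, 0, 0, 0], [-1, 0, 0, 0, 0, 0, 0], [-0.1, 0, 0, 0, 0, 0, 0], [0, 0, 0, 0, 0, 0, 0], [0.1, 0, 0, 0, 0, 0, 0], [0.2, 0, 0, 0, 0, 0, 0], [0.3, 0, 0, 0, 0, 0, 0], [0.4, 0, 0, 0, 0, 0, 0], [0.4, 0, 0, 0, 0, 0, 0]])

```text
clock: 25.15
position: [569.5, -137.4, 52.1]
tool_rot: [-90.0, -0.0, 12.0]
wrist_force: [-1.1, 0.5, -0.3]
grip_width: 0.697
```

Run:
```python
from h import *
s=bot.read_state(); print(s['clock'],s['position'],s['tool_rot'],s['wrist_force'],s['moment'],s['grip_width'])
p,d,c=save('wrist','w14')
```

```text
25.15 [ 569.46168212 -137.39852514   52.09516551] [-8.99982253e+01 -7.90046348e-05  1.20040004e+01] [-1.112424    0.50624471 -0.33396307] [-0.04933038 -0.00870487 -0.03661255] 0.6967444389357347
```

View pics/w14.png

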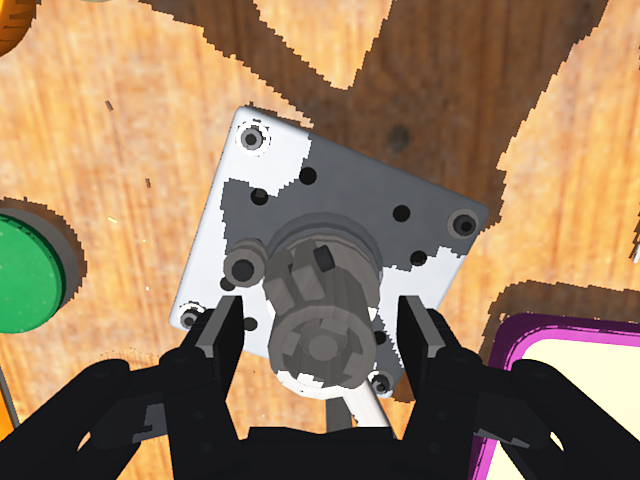

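>>> send_rows(plan=[[0.4, 0, 0, 1, 0, 0, 0], [0.4, 0, 0, 2, 0, 0, 0], [0.4, 0, 0, 4, 0, 0, 0], [1, 0, 0, 4, 0, 0, 0], [1, 0, 1, 4, 0, 0, 0], [1, 0, 1, 2, 0, 0, 0], [1, 0, 1, 0, 0, 0, 0], [1, 0, 0, 0, 0, 0, 0], [1, 0, 0, 0, 0, 0, 0], [1, 0, 0, 0, 0, 0, 0]])

```text
clock: 26.45
position: [568.7, -107.5, 220.4]
tool_rot: [-89.9, 0.1, 12.0]
wrist_force: [0.1, -0.3, 0.1]
grip_width: 1.002
```

Run:
```python
from h import *
bot.grab_frame('wrist');bot.grab_frame('wrist')
s=bot.read_state(); print(s['clock'],s['position'],s['tool_rot'],s['wrist_force'],s['grip_width'])
p,d,c=save('wrist','w15');P=cloud(d,c)
p2,d2,c2=save('side','s15');save('scene','c15')
m=(np.hypot(P[...,0]-570,P[...,1]+136)<24)&(P[...,2]>70)&(P[...,2]<100)&(d>0);m[330:]=0
print('hubtop',m.sum(),P[m].mean(0),np.percentile(P[...,2][m],[5,50,95]))
r=np.hypot(P[...,0]-570,P[...,1]+136)
ma=(r>25)&(r<85)&(abs(P[...,2]-64)<4)&(d>0)&(P[...,1]<-140)
A=P[ma];L=cv2.fitLine(A[:,:2].astype(np.float32),cv2.DIST_HUBER,0,.01,.01).ravel();print(len(A),A[:,2].mean(),'arm yaw',np.degrees(np.arctan2(L[1],L[0])),L)
cv2.imwrite('pics/s15c.png',cv2.resize(p2[150:270,230:390,::-1],None,fx=4.5,fy=4.5,interpolation=cv2.INTER_CUBIC))
```

```text
26.55 [ 569.06393329 -107.60668224  221.06599868] [-8.99661332e+01  8.59727022e-02  1.19872301e+01] [-0.11464741 -0.03049409 -0.07029729] 0.9986712638502494
hubtop 1797 [ 568.65120117 -133.1837768    79.58317744] [72.9367001  80.86359135 82.83169786]
983 63.84804050628668 arm yaw -52.986336 [   0.6020054   -0.798492   601.9637    -179.85524  ]
```

View pics/w15.png

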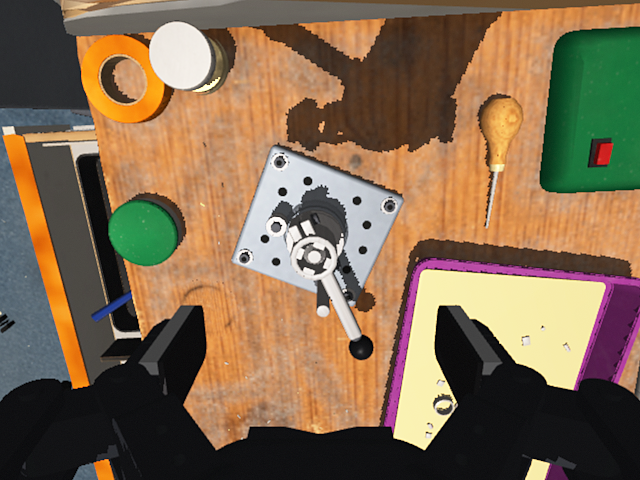

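View pics/s15c.png

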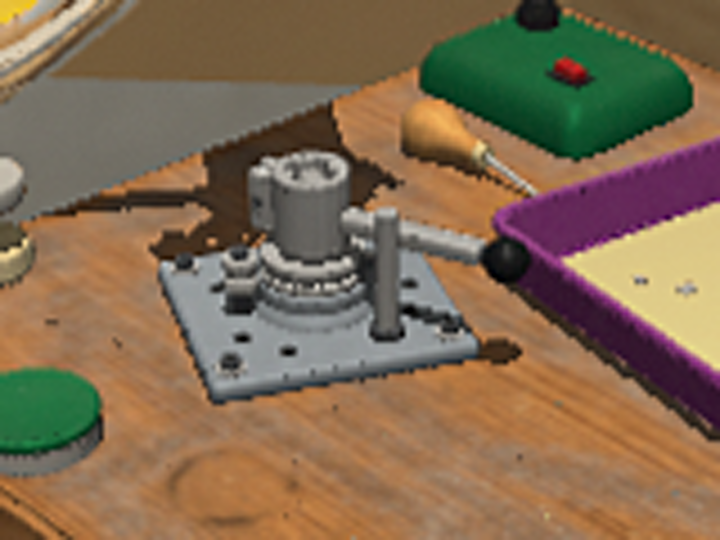

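Run:
```python
from h import *
p,d,c=load('w15');P=cloud(d,c)
dk=(p.max(-1)<60).astype(np.uint8);dk[:330]=0;dk[365:]=0;dk[:,:340]=0;dk[:,380:]=0
n,l,st,ce=cv2.connectedComponentsWithStats(dk);k=1+np.argmax(st[1:,4]);K=plane(c,*ce[k],60);print(st[k],ce[k],'knob',K)
g=p.min(-1)
def bc(x0,y0,r,lo):
    m=((g>lo)&(np.hypot(*np.meshgrid(np.arange(640)-x0,np.arange(480)-y0))<r)).astype(np.uint8)
    n,l,st,ce=cv2.connectedComponentsWithStats(m);k=1+np.argmax(st[1:,4]);return ce[k],st[k]
q,s=bc(323,311,9,190);Q=plane(c,*q,78);print('post',q,s,Q)
# hub axis from depth outer circle of top
m=(np.hypot(P[...,0]-570,P[...,1]+136)<24)&(P[...,2]>80)&(P[...,2]<85)&(d>0);m[300:]=0
e=P[m][:,:2]; (x,y),r=cv2.minEnclosingCircle(e.astype(np.float32)); print('enc',x,y,r,np.median(P[...,2][m]))
cv2.imwrite('pics/w15c.png',cv2.resize(p[215:370,260:400,::-1],None,fx=4.5,fy=3.8,interpolation=cv2.INTER_CUBIC))
for H in(np.array([569.5,-135.5]),np.array([570.2,-135.3])):
    v=K[:2]-H;u=v/np.hypot(*v);w=Q[:2]-H
    print('yaw',np.degrees(np.arctan2(v[1],v[0])),np.hypot(*v),'post offset from arm axis',u[0]*w[1]-u[1]*w[0],'post az',np.degrees(np.arctan2(w[1],w[0])),np.hypot(*w))
for a,b in(('s15','side0'),('c15','scene0')):
    p1=load(a)[0].astype(int);p0=load(b)[0].astype(int);D=np.abs(p1-p0).sum(-1)
    for nm,X in(('tin',load('w15')[2] and None),):pass
    if a=='s15': print('tin',D[225:255,218:256].mean(),'bottle',D[292:335,405:435].mean())
```

```text
[349 335  24  25 406] [361.18472906 347.58128079] knob [ 629.43699956 -217.12001122   60.        ]
post [322.5  310.66] [317 306  12  10 100] [ 586.46780451 -179.59128238   78.        ]
enc 569.6049194335938 -135.15390014648438 18.11256980895996 81.79984945074722
yaw -53.708599850609424 101.26337022230862 post offset from arm axis -12.420945262529607 post az -68.95160087921391 47.243492376422715
yaw -54.09577794404926 101.01255542694473 post offset from arm axis -12.796931256387124 post az -69.83215339491507 47.18431051276377
tin 4.6912280701754385 bottle 5.021705426356589
```

View pics/w15c.png

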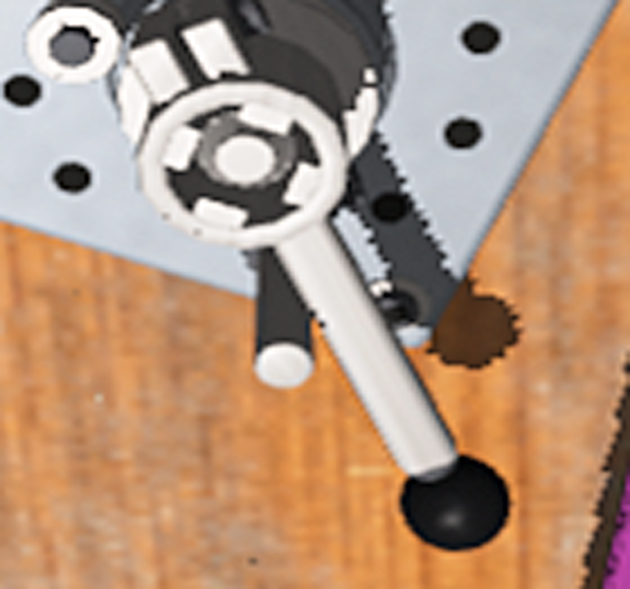

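Run:
```python
from h import *
p,d,c=load('w15');P=cloud(d,c);h=cv2.cvtColor(p,cv2.COLOR_RGB2HSV)
m=(h[...,0]>140)&(h[...,0]<165)&(h[...,1]>120)&(d>0)
m[330:,:]=0
print(np.percentile(P[m],[1,50,99],axis=0).round())
k=(np.hypot(P[...,0]-644,P[...,1]+170)<45)&(d>0)&(P[...,2]<190); k[320:]=0
print(P[k][:,2].max(),np.percentile(P[k][:,2],[50,95,99]))
s=bot.read_state();print(s['position'],s['clock'])
```

```text
[[ 664. -204.    1.]
 [ 820. -137.   32.]
 [ 882. -113.   35.]]
65.77140742553145 [ 0.11222424 34.62856628 64.4166715 ]
[ 569.40288702 -107.6056077   221.7659282 ] 26.7
```

>>> send_rows(plan=[[-1, 2.5, -2.1, 0, 0, 0, 8], [-1, 2.5, -2.1, 0, 0, 0, 8], [-1, 2.5, -2.1, 0, 0, 0, 8], [-1, 0, 0, 0, 0, 0, 0], [-1, 0, 0, -3, 0, 0, 0], [-1, 0, 0, -4, 0, 0, 0], [-1, 0, 0, -4, 0, 0, 0], [-1, 0, 0, -3.7, 0, 0, 0], [-1, 0, 0, -2, 0, 0, 0], [-1, 0, 0, 0, 0, 0, 0]])

```text
clock: 27.95
position: [642.8, -169.7, 53.4]
tool_rot: [-89.8, 0.1, 36.0]
wrist_force: [-0.1, -0.1, 1.6]
grip_width: -0.007
```

Run:
```python
from h import *
bot.grab_frame('wrist')
s=bot.read_state(); print(s['clock'],s['position'],s['tool_rot'],s['wrist_force'],s['grip_width'])
save('wrist','w16'); p2,d2,c2=save('side','s16')
cv2.imwrite('pics/s16c.png',cv2.resize(p2[130:270,230:390,::-1],None,fx=4.2,fy=4.2,interpolation=cv2.INTER_CUBIC))
```

```text
28.0 [ 644.31941512 -170.21702527   55.21234389] [-8.99735423e+01  1.62075318e-02  3.59911431e+01] [0.46230142 0.30478677 0.31060197] -0.0012215675227667698
```

View pics/w16.png

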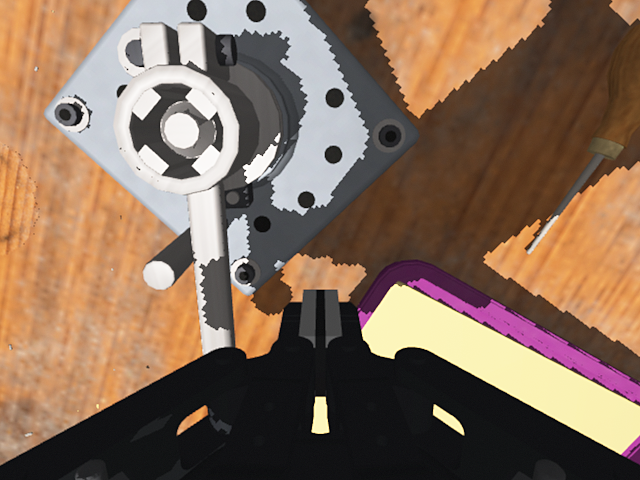

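View pics/s16c.png

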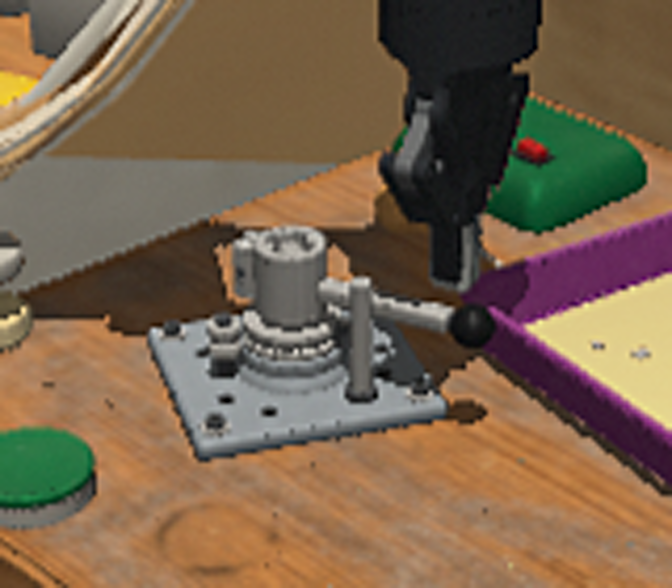

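>>> send_rows(plan=[[-1, -0.5, -0.35, 0, 0, 0, 0], [-1, -0.5, -0.35, 0, 0, 0, 0], [-1, -0.16, -0.12, 0, 0, 0, 0], [-1, -0.16, -0.12, 0, 0, 0, 0], [-1, -0.16, -0.12, 0, 0, 0, 0], [-1, -0.08, -0.06, 0, 0, 0, 0], [-1, -0.08, -0.06, 0, 0, 0, 0], [-1, 0, 0, 0, 0, 0, 0], [-1, 0, 0, 0, 0, 0, 0], [-1, 0, 0, 0, 0, 0, 0]])

```text
clock: 29.35
position: [628.1, -182.2, 55.1]
tool_rot: [-90.0, -0.0, 36.0]
wrist_force: [0.6, -0.0, 0.1]
grip_width: -0.001
```

Run:
```python
from h import *
s=bot.read_state(); print(s['clock'],s['position'],s['tool_rot'],s['wrist_force'],s['grip_width'])
```

```text
29.35 [ 628.13230152 -182.19512274   55.08154051] [-9.00023039e+01 -1.94183529e-03  3.60105807e+01] [ 0.569618   -0.03774137  0.12525844] -0.000682056765706344
```

>>> send_rows(plan=[[-1, -0.08, -0.06, 0, 0, 0, 0], [-1, -0.08, -0.06, 0, 0, 0, 0], [-1, -0.08, -0.06, 0, 0, 0, 0], [-1, -0.08, -0.06, 0, 0, 0, 0], [-1, 0, 0, 0, 0, 0, 0], [-1, 0, 0, 0, 0, 0, 0], [-1, 0, 0, 0, 0, 0, 0], [-1, 0, 0, 0, 0, 0, 0], [-1, 0, 0, 0, 0, 0, 0], [-1, 0, 0, 0, 0, 0, 0]])

```text
clock: 30.6
position: [625.1, -184.5, 55.2]
tool_rot: [-90.0, -0.0, 36.0]
wrist_force: [2.5, 1.8, -0.4]
grip_width: -0.002
```

Run:
```python
from h import *
s=bot.read_state(); print(s['clock'],s['position'],s['tool_rot'],s['wrist_force'],s['grip_width'])
p,d,c=save('wrist','w17')
```

```text
30.6 [ 625.06276132 -184.49981331   55.15025505] [-9.00081035e+01 -2.10880627e-02  3.60062933e+01] [ 2.45833943  1.8141622  -0.36011494] -0.00175746260333515
```

View pics/w17.png

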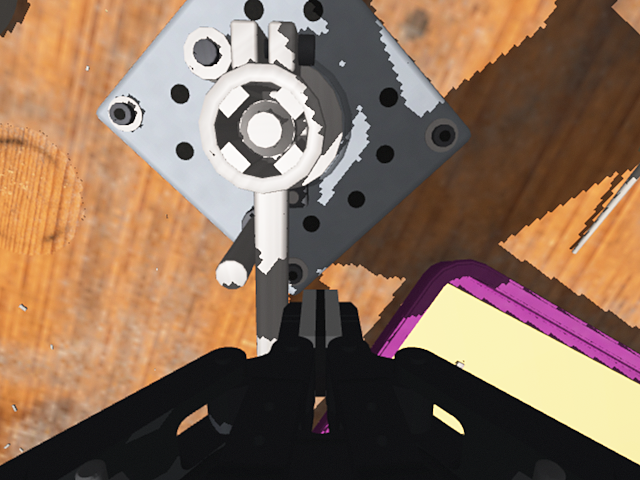

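Contact just made (about 3 N). I keep pushing gently until the force rises against the post.

>>> send_rows(plan=[[-1, -0.08, -0.06, 0, 0, 0, 0], [-1, -0.08, -0.06, 0, 0, 0, 0], [-1, -0.08, -0.06, 0, 0, 0, 0], [-1, 0, 0, 0, 0, 0, 0], [-1, 0, 0, 0, 0, 0, 0], [-1, 0, 0, 0, 0, 0, 0], [-1, 0, 0, 0, 0, 0, 0], [-1, 0, 0, 0, 0, 0, 0], [-1, 0, 0, 0, 0, 0, 0], [-1, 0, 0, 0, 0, 0, 0]])

```text
clock: 31.9
position: [624.5, -184.9, 55.3]
tool_rot: [-90.1, -0.2, 36.0]
wrist_force: [8.3, 7.7, -3.0]
grip_width: -0.006
```

Run:
```python
from h import *
s=bot.read_state(); print(s['clock'],s['position'],s['tool_rot'],s['wrist_force'],s['grip_width'])
```

```text
31.9 [ 624.50419892 -184.93740422   55.34819144] [-90.05212204  -0.24708226  35.97672248] [ 8.28073208  7.68795073 -2.99212297] -0.0061552346718557645
```

>>> send_rows(plan=[[-1, 0.2, 0.15, 0, 0, 0, 0], [-1, 0.4, 0.3, 0, 0, 0, 0], [-1, 1, 0.7, 0, 0, 0, 0], [-1, 1, 0.7, 0, 0, 0, 0], [-1, 0, 0, 3, 0, 0, 0], [-1, 0, 0, 4, 0, 0, 0], [-1, -3, 1, 5, 0, 0, -8], [-1, -3, 4, 4, 0, 0, -8], [-1, -2, 2, 0, 0, 0, -8], [-1, 0, 0, 0, 0, 0, 0]])

```text
clock: 33.15
position: [568.8, -97.5, 215.2]
tool_rot: [-90.0, -0.1, 12.1]
wrist_force: [0.0, 0.4, -0.8]
grip_width: -0.005
```

Run:
```python
from h import *
for i in range(3):bot.grab_frame('wrist')
s=bot.read_state(); print(s['clock'],s['position'],s['tool_rot'],s['wrist_force'],s['grip_width'])
p,d,c=save('wrist','w18');P=cloud(d,c)
p2,d2,c2=save('side','s18');p3,d3,c3=save('scene','c18')
cv2.imwrite('pics/w18c.png',p[:,:,::-1])
cv2.imwrite('pics/s18c.png',cv2.resize(p2[130:270,230:390,::-1],None,fx=4.2,fy=4.2,interpolation=cv2.INTER_CUBIC))
```

```text
33.3 [569.65041281 -99.16835154 213.72889958] [-9.00183514e+01  1.92558854e-02  1.20959581e+01] [-0.03645195  0.50452956 -0.52334274] 0.0033600756991677867
```

View pics/w18c.png

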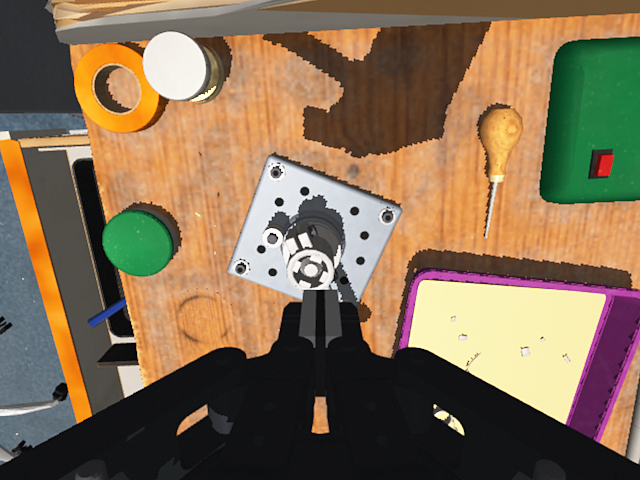

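View pics/s18c.png

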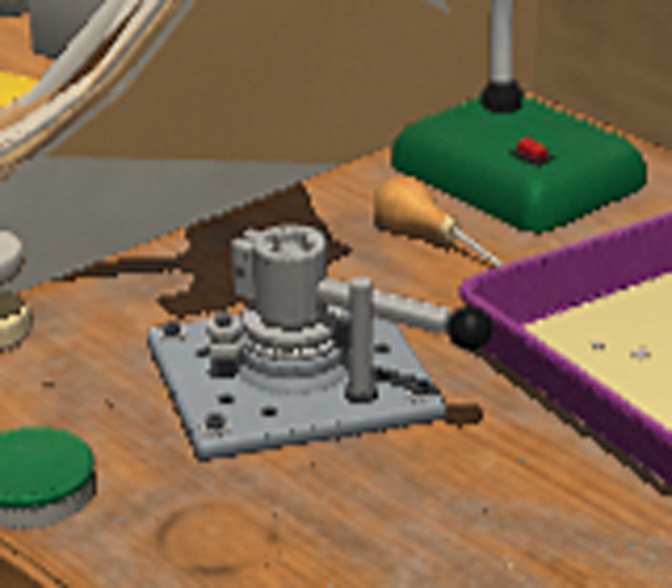

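Run:
```python
from h import *
s=bot.read_state(); print(s['clock'],s['dq'].round(2),s['wrist_force'])
p1=load('s18')[0].astype(int);p0=load('side0')[0].astype(int);D=np.abs(p1-p0).sum(-1)
print('tin',D[225:255,218:256].mean(),'bottle',D[292:335,405:435].mean())
print(bot.finish_job())
```

```text
33.45 [-0.17 -0.07 -0.08  0.04  0.05  0.17] [-0.40064578 -0.65295724 -0.97676847]
tin 5.033333333333333 bottle 5.56046511627907
the job is handed in; nothing more can be done
None
```

The lever is fitted home on the shaft and its arm rests against the stop post. I handed the job in at about 33.5 s with the gripper empty and clear.

- **Fitting:** I read the spline angle from the wrist depth image as about 21° in world axes. I set the hub over the nose at that angle and it dropped onto the splines. I then pressed it past the sprung balls, with the arm about 75° clear of the post. A 27 N push moved it only about 0.2 mm further. The hub's underside stood at 45 mm by the tool height, and its top at about 82 mm by depth against 83 mm expected; the depth images read about 1 mm low on other known heights.
- **Swing and release:** I swung the lever clockwise until the wrist moment rose to about 2 N m at the post, then let go.
- **Check that disagreed:** After release, the wrist view put the post 12.4–12.8 mm from the arm's centre line, against 11.5 mm for touching. That suggested a gap of about 1 mm. I pushed the arm with the closed fingers until it stopped firmly at about 11 N, and the knob moved by about 1 mm.
- **Last look:** The side view shows the arm at the post. I could not repeat the wrist measurement, because the closed fingers hid the arm. The image regions of the tin and the pink bottle were unchanged from the start.

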